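# Lay a breakfast tray to its printed layout

### The arm

A 6-joint arm with a two-finger parallel gripper is mounted at the origin on the work surface. World frame = base frame: x ahead of the robot, y to its left, z up, the work surface at z = 0. Lengths are in m, angles in rad, forces in N, time in s.
With the tool pointing down it reaches from about 0.35 to 0.775 m from the base axis. Payload 7.3 kg.
Tool frame: the origin (TCP) lies at the very end of the fingers, on their centre line; the grasp point (between the pads) lies 19 mm behind it (robot.hold_point_z is the distance from the TCP to the grasp point, in m); z points along the fingers, y is the direction in which the jaws open and shut (so a half turn about z gives the same grasp; the last joint's range is limited). The gripper opens to 92 mm and grips with 3 to 60 N. Pads are 19 mm wide; open, the fingers measure 130 mm over their backs; the gripper's body (75 mm by 190 mm) begins 47 mm behind the grasp point.
Start: joints at [0.959, 0.342, 1.524, -0, 1.275, -0.146], TCP at [0.236, 0.469, 0.202] pointing down, gripper open.
Joint ranges: [-2.53, 2.53], [-0.77, 2.02], [0.04, 2.7], [-1, 4.14], [0.28, 2.66], [-3.11, 3.11]. Speed limits (rad/s): [2.57, 2.57, 3.14, 3.14, 3.14, 3.14].

### API

Orientations are given as [roll, pitch, yaw] about the fixed x, y, z axes, in that order (R = Rz(yaw) Ry(pitch) Rx(roll)).
In Python, from cell import monitor, viewer, robot gives the robot as it stands.
- The arm moves only by the tool move_arm, never from a script. Its argument "deltas" is a list of rows, each an object of numbers: "x", "y", "z": the shift along the tool's x, y, z in m; "wx", "wy", "wz": the turn, a rotation vector about the tool's x, y, z in degrees; "hand": the opening, from 0 (shut) to 1 (fully open). In form: [{"x": .., "y": .., "z": .., "wx": .., "wy": .., "wz": .., "hand": ..}, ...]. A call has 1 to 8 rows; each row is the pose to reach, as a shift and turn from the pose commanded when the call began, along the tool's axes at that moment; what a row does not reach only later rows make up. A row lasts 1/8 s, in which the tool goes at most 62.5 mm and 10.7 degrees, less where a joint would pass 70% of its speed; a pose out of reach is approached as far as the arm can. A call with a gripper value outside its range is refused whole. The fingers move at their own pace and stop on an object; "grip_force" is the grip in N (left out, the last holds). Time passes only in rows, so rows that repeat a pose let the fingers close. It gives the time, the measured TCP pose, the force and the opening at its end, in the units of the state.
- monitor.observe(): the state, without advancing time (a new reading comes with each control period).
- viewer.read_camera(name): name is "side" or "top"; returns the picture (480x640x3 uint8, red, green, blue); there is no depth.
- viewer.camera_params(name): a dict with "camera_matrix" (3x3 intrinsics, pixels), "R" (3x3) and "t" (3): a world point X has camera coordinates R X + t. Camera axes: x right, y down, z forward; pixel columns grow to the right and rows downward; lengths in m; the calibration is good to about 2 mm. A picture is of the moment at which its call begins. camera_params takes no time and is no camera call.
- robot.hand_in(): hands the job in, once; it reports no verdict.
The state is a dict: "time": time; "qpos": joint angles; "qvel": joint speeds; "joint_efforts": joint torques, N m; "tool_pos": TCP position; "tool_rot": TCP orientation; "contact_force": force on the tool from outside, world axes, zero at the start; "torque": the same for the moment, N m; "opening": finger opening in m.
Only numpy, scipy, OpenCV 4.12 (cv2) and the standard library are available. Lean on these libraries where they do the work, as an engineer would, in place of code of your own. Each camera call takes 0.05 s, during which the arm holds its last target. There are 200 camera calls.

### The job

Lay the breakfast tray to the outlines printed on its liner: slide the plate into the large ring without lifting it or touching the muffin on it, take the cup out of the slanted wire stand and stand it mouth up inside the small ring, and lay the spoon the right way up in its drawn outline, its bowl where the bowl is drawn. Set the cup and the spoon down rather than dropping them, and leave the carafe, honey jar and sugar caddy where they are.

Things in the scene. Friction and masses are not known exactly. Their poses are not given: they have to be found in the camera images.
- tray: Dark wooden service tray, 330 mm (its x) by 440 mm (its y), lined with white paper. It does not move. Origin under its centre; its floor is 4 mm above the counter and its rim 18 mm above the counter, 8 mm thick. Its x points away from the guest's (robot's) side.
- mark_plate_centre (a point): Centre of the large orange ring printed on the tray's liner (inner diameter 200 mm, line 4 mm): the place of the plate.
- mark_cup_centre (a point): Centre of the small orange ring printed on the liner (inner diameter 80 mm, line 4 mm): the place of the cup. It lies to the left or to the right of the plate's ring, the spoon's outline on the other side.
- mark_spoon_bowl (a point): Centre of the round bowl of the spoon outline printed on the liner (an orange spoon-shaped outline 7 to 10 mm bigger all round than the spoon). The bowl's end points away from the robot, along the outline's x.
- mark_spoon_end (a point): Point of the printed spoon outline where the spoon's handle-end point belongs, 152 mm from its bowl centre.
- plate_mid (a point): Centre of a round white stoneware plate with a steep wall, half-way up: outer diameter 180 mm at the rim and 164 mm at the foot, 26 mm high, wall 5 mm thick (inner diameter about 168 mm just above its floor), floor 6 mm thick, 0.45 kg or so. It stands on the tray, 30 mm or more off its place, with a muffin on it; z up. It slides on the tray when pushed or pulled with a few newtons, e.g. by shut fingertips let down inside its wall.
- muffin_mid (a point): Centre, half-way up, of a muffin loose on the plate near its middle: 57 mm high, 70 mm across at the top, 48 mm at the foot, 0.1 kg or so. It is food: not to be touched.
- cup_mid (a point): Centre, half-way up, of a straight blue stoneware cup without handle: 62 mm outer diameter, 80 mm high, wall 4 mm, open mouth, 0.22 kg or so. z is its axis and points to its mouth. At the start it lies in the wire stand, leaning 35 degrees from upright, mouth upwards and leaning roughly towards the tray; it comes out along its own axis.
- rack: Chrome wire cup stand, 156 mm (x) by 98 mm (y), about 90 mm high; does not move. Origin under its centre. The cup lies on two sloping wires (38 mm apart, under its lower side) with its foot on two cross wires; beside the cup (both y sides) and beyond its mouth it is open. The cup's foot centre lies at x = 30, z = 50 mm of the stand and the mouth leans to the stand's -x.
- spoon_mid (a point): Grip point of a steel soup spoon 178 mm long, near its centre of mass: on the arched handle, 13 mm above what the spoon rests on; the handle is 11 mm wide and 5 mm thick here. x points along the spoon to its bowl, z up. It starts on a black rubber mat 4 mm thick on the counter, on the other side of the tray from the cup stand; 0.06 kg or so.
- spoon_bowl (a point): Centre of the spoon's round bowl (42 mm across, 11 mm high), 57 mm ahead of the grip point along the spoon's x, 6 mm above what it rests on.
- spoon_end (a point): Point on the spoon's handle 5 mm from its end, 95 mm behind the grip point, 3 mm above what it rests on.
- carafe: Steel thermal carafe with black lid and handle, 205 mm high, 120 mm in diameter, its handle reaching 100 mm from its axis; stands on the counter, to be left alone. Origin under its centre.
- honey: Honey jar, 95 mm high, 68 mm in diameter, to be left alone. Origin under its centre.
- caddy: Dark steel caddy with sugar sachets, 70 (x) by 110 mm (y), 67 mm high, to be left alone. Origin under its centre.
Not all that is in view belongs to the job. Of the things that look like the part that bears spoon_mid, the larger one is meant. What is shaped like the part that bears cup_mid but red is not meant.

How it is judged:
By the outcome, as a careful person would: the job done as asked, in the order asked, and still so for the second after the job is handed in, with the robot touching nothing.
It also fails if it takes over 64 s, if anything falls off the work surface, if the arm or the gripper's body presses on something with over 40 N, if the wrist force passes 120 N, or if a joint passes its speed limit or range.

## Working session

There is one attempt and no reset: what is moved stays moved. The work goes in short steps, Python scripts to look and compute and a tool call to move; the robot and the scene stay as the last step left them, time stands still between calls to the robot, and variables do not carry over. Pictures are saved under pics/ and viewed, about 8 in all and at most 12, crops included, and the job is handed in when it is done.

Besides the shell and the picture viewer there is one more tool, called as name([rows], argument=value, ...), one row to a line, values as JSON. move_arm: Moves the arm, as the interface text tells. Its arguments: {"type":"object","properties":{"deltas":{"type":"array","items":{"type":"object","properties":{"x":{"type":"number"},"y":{"type":"number"},"z":{"type":"number"},"wx":{"type":"number"},"wy":{"type":"number"},"wz":{"type":"number"},"hand":{"type":"number"}}}},"grip_force":{"type":"number"}},"required":["deltas"]}

```bash
ls; mkdir -p pics; python3 - <<'E'
from cell import monitor, viewer, robot
import cv2, numpy as np
s=monitor.observe(); print({k:np.round(v,4) for k,v in s.items()}, robot.hold_point_z)
for n in("top","side"):
    im=viewer.read_camera(n); cv2.imwrite(f"pics/{n}0.png",im[:,:,::-1]); p=viewer.camera_params(n); print(n,p)
E
```

```text
pics
{'time': np.float64(0.0), 'qpos': array([ 0.959 ,  0.3427,  1.525 , -0.    ,  1.2754, -0.146 ]), 'qvel': array([ 0.0001,  0.0012, -0.0003,  0.0004,  0.0007,  0.0001]), 'joint_efforts': array([ 4.00000e-04, -4.31238e+01, -2.44219e+01,  7.21000e-02,
        5.62000e-02, -2.00000e-04]), 'tool_pos': array([0.2355, 0.4687, 0.2017]), 'tool_rot': array([-3.1401e+00, -2.0000e-04,  2.6758e+00]), 'contact_force': array([ 0.207 , -0.6429, -0.3587]), 'torque': array([-0.0002, -0.0179,  0.0379]), 'opening': np.float64(0.0913)} 0.0188
top {'camera_matrix': array([[622.99084087,   0.        , 323.86035513],
       [  0.        , 622.99084087, 236.99246419],
       [  0.        ,   0.        ,   1.        ]]), 'R': array([[ 0.01033402, -0.99985534, -0.01350917],
       [-0.9984194 , -0.00957092, -0.05538132],
       [ 0.05524401,  0.01406013, -0.99837388]]), 't': array([-0.06104493,  0.4966962 ,  1.84744709])}
side {'camera_matrix': array([[579.74504736,   0.        , 318.63219333],
       [  0.        , 579.74504736, 238.40215694],
       [  0.        ,   0.        ,   1.        ]]), 'R': array([[ 0.99612506, -0.0875495 ,  0.00836418],
       [-0.05511883, -0.69557041, -0.7163405 ],
       [ 0.06853312,  0.7131037 , -0.69770074]]), 't': array([-0.48538837,  0.01253492,  1.36253508])}
```

View pics/top0.png

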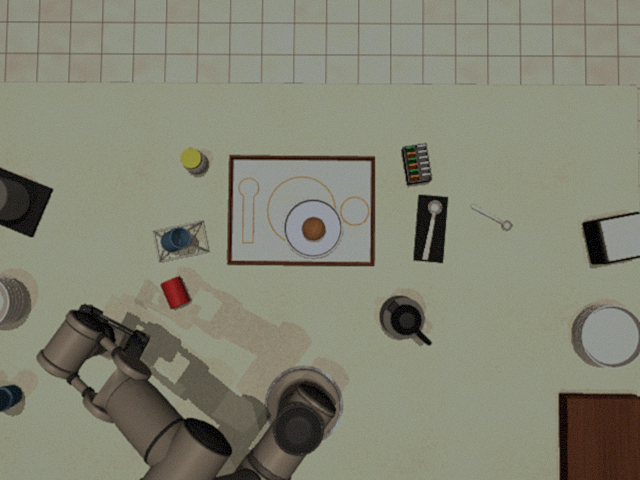

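View pics/side0.png

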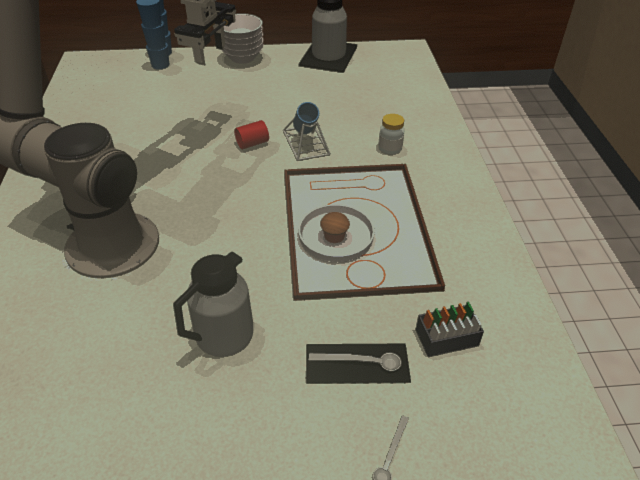

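The blue cup is in the stand at top (178,239), and the red cup at (176,293) is a decoy. The large spoon is on the black mat at (432,228), and the small spoon at (490,217) is the other decoy. The cup ring is at (355,211) and the spoon outline at (248,210). I'll confirm both picks in one enlarged crop and start measuring.

```bash
cat > h.py <<'E'
import numpy as np, cv2
from cell import monitor, viewer, robot
from scipy.optimize import least_squares
from scipy.spatial.transform import Rotation as Ro
P={n:viewer.camera_params(n) for n in("top","side")}
def plane(n,uv,z):
    p=P[n]; uv=np.atleast_2d(np.asarray(uv,float)); c=-p["R"].T@p["t"]
    d=np.c_[uv,np.ones(len(uv))]@np.linalg.inv(p["camera_matrix"]).T@p["R"]
    return c+d*((z-c[2])/d[:,2])[:,None]
def proj(n,X):
    p=P[n]; q=(np.atleast_2d(X)@p["R"].T+p["t"])@p["camera_matrix"].T
    return q[:,:2]/q[:,2:]
def px(m,box):  # mask pixels (u,v) inside u0,v0,u1,v1
    v,u=np.nonzero(m); k=(u>=box[0])&(u<box[2])&(v>=box[1])&(v<box[3]); return np.c_[u,v][k]
def circ(X):
    f=least_squares(lambda a:np.hypot(X[:,0]-a[0],X[:,1]-a[1])-a[2],[*X[:,:2].mean(0),.05],loss="soft_l1",f_scale=.003); return f.x, np.abs(f.fun).mean()
def delta(pos,rot=None):  # target world pose -> tool axes delta from the measured pose
    s=monitor.observe(); R=Ro.from_euler("xyz",s["tool_rot"])
    d=R.inv().apply(np.array(pos)-s["tool_pos"]); w=np.zeros(3) if rot is None else np.degrees((R.inv()*rot).as_rotvec())
    return np.round(d,4),np.round(w,2)
E
python3 - <<'E'
from h import *
T=cv2.imread("pics/top0.png");S=cv2.imread("pics/side0.png")
def up(im,u0,v0,u1,v1,w,h): return cv2.resize(im[v0:v1,u0:u1],(w,h),interpolation=cv2.INTER_CUBIC)
a=np.vstack([np.hstack([up(T,140,210,220,310,240,300),up(T,400,190,520,265,480,300)]),
 np.hstack([up(S,220,90,340,165,400,250),up(S,290,330,430,480,234,250),np.zeros((250,86,3),np.uint8)])])
cv2.imwrite("pics/c1.png",a)
b=up(T,222,150,382,270,800,600);cv2.imwrite("pics/c2.png",b)
B={"top":{"ring":(265,172,338,262),"cup":(338,190,372,230),"spoon":(236,170,263,250)},
"side":{"ring":(320,190,405,262),"cup":(340,255,392,295),"spoon":(300,170,390,196)}}
for n,I in(("top",T),("side",S)):
    h=cv2.cvtColor(I,cv2.COLOR_BGR2HSV); b,g,r=[I[...,i].astype(int) for i in range(3)]
    m=(r-b>35)&(h[...,2]>120)
    for k,bx in B[n].items():
        X=plane(n,px(m,bx),.004)
        if k!="spoon": 
            if k=="ring": 
                # drop muffin
                c,_=circ(X); 
                for _ in range(5):
                    X2=X[abs(np.hypot(X[:,0]-c[0],X[:,1]-c[1])-.102)<.02]; c,e=circ(X2)
                print(n,k,c,e,len(X2))
            else: print(n,k,*circ(X),len(X))
        else:
            r=cv2.minAreaRect((X[:,:2]*1000).astype(np.float32)); print(n,k,r,X[:,:2].min(0),X[:,:2].max(0))
            t=X[X[:,0]>X[:,0].max()-.05]; print(circ(t))
E
```

```text
top ring [0.57783103 0.01351902 0.10194974] 0.0010859295516615019 191
top cup [ 0.57781708 -0.14654214  0.0419384 ] 0.0010522194204747805 121
top spoon ((577.3355102539062, 173.61563110351562), (193.81964111328125, 60.510765075683594), 0.9279919862747192) [0.4803636  0.14433835] [0.67425979 0.20499629]
(array([0.64551323, 0.17366532, 0.02925818]), np.float64(0.0007577724359687007))
side ring [0.57764253 0.01453783 0.10347116] 0.002683386727696329 265
side cup [ 0.57939724 -0.14448846  0.04213007] 0.001652869550712909 201
side spoon ((579.427734375, 180.2082061767578), (62.92234420776367, 197.58108520507812), 85.58834075927734) [0.47882995 0.14344934] [0.67772822 0.20703203]
(array([0.64698954, 0.17636575, 0.02964458]), np.float64(0.001167851061955271))
```

View pics/c1.png

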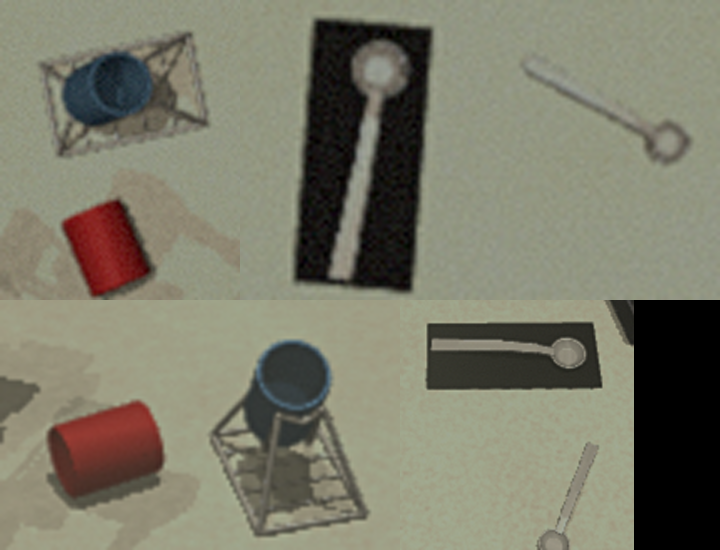

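View pics/c2.png

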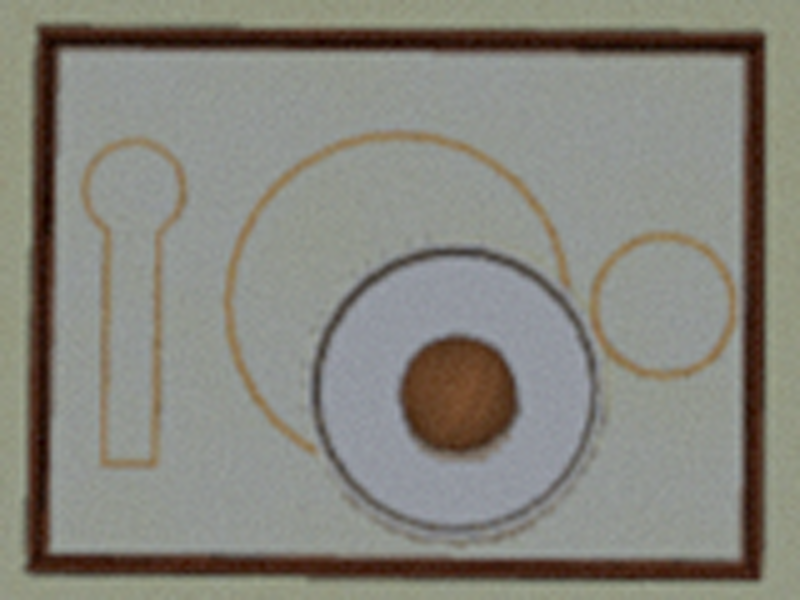

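c1 confirms the large spoon on the mat, bowl at top px (463/4+400≈435, 207), and the blue cup in the stand with its mouth centre near top px (180,238) and side px (308,113). c2 shows the plate centre near (313,228) with the muffin at its middle, the ring centre near (302,210), the cup ring at the right and the spoon outline at the left.

```bash
python3 - <<'E'
from h import *
T=cv2.imread("pics/top0.png");S=cv2.imread("pics/side0.png")
h=cv2.cvtColor(T,cv2.COLOR_BGR2HSV)
for n in P: print(n,"cam",-P[n]["R"].T@P[n]["t"])
# muffin & plate, top
b,g,r=[T[...,i].astype(int) for i in range(3)]
m=px((r-b>50)&(h[...,2]<190),(295,210,335,248)); mc=m.mean(0); print("muffin px",mc,plane("top",mc,.05),len(m))
d=px(h[...,2]<115,(280,195,345,262)); rr=np.hypot(*(d-[313,228]).T); d=d[(rr>25)&(rr<31)]
for z in(.01,.03): print("plate",z,circ(plane("top",d,z)),len(d))
# plate from side: blueish-white region centroid of rim hard; skip
# spoon, bright on the mat
for n,I,bx,k in(("top",T,(414,194,449,264),0),("side",S,(308,342,410,384),0)):
    H=cv2.cvtColor(I,cv2.COLOR_BGR2HSV)[...,2]
    msk=np.zeros_like(H); msk[bx[1]:bx[3],bx[0]:bx[2]]=(H[bx[1]:bx[3],bx[0]:bx[2]]>85)
    N,L,st,_=cv2.connectedComponentsWithStats(msk.astype(np.uint8)); 
    seed=(434,209) if n=="top" else (390,361)
    q=px(L==L[seed[1],seed[0]],bx); X=plane(n,q,.012)
    print(n,len(q),q.min(0),q.max(0))
    ax=np.linalg.svd(X[:,:2]-X[:,:2].mean(0))[2][0] if len(X)<5000 else 0
    ax=ax*np.sign(ax[0]); c=X[:,:2].mean(0); s=(X[:,:2]-c)@ax; lat=(X[:,:2]-c)@[-ax[1],ax[0]]
    print(" axis deg",np.degrees(np.arctan2(ax[1],ax[0])),"len",np.ptp(s))
    bow=X[s>s.max()-.04,:2]; end=X[s<s.min()+.012,:2]
    bc=cv2.minEnclosingCircle((bow*1000).astype(np.float32)); print(" bowl",bc,bow.mean(0),"end",end.mean(0),"smin/max",s.min(),s.max())
# rack corners
C=plane("top",[(154,231.7),(203.3,221),(209.3,251.3),(160.7,262)],.003); print(C, C.mean(0))
for a,bb in((1,0),(2,3)): v=C[bb]-C[a]; print(np.degrees(np.arctan2(v[1],v[0])),np.linalg.norm(v))
print("mouth top",plane("top",(180.3,238),.1155),"side",plane("side",(308,112.6),.1155))
for nm,uv,z in(("carafe",(406,320),.2),("honey",(192,158),.09),("caddy",(416,164),.05)): print(nm,plane("top",uv,z))
E
```

```text
top cam [ 0.39448158 -0.0822576   1.87112595]
side cam [ 0.39081965 -1.00540539  0.96368088]
muffin px [313.06725146 228.21929825] [[ 0.52070023 -0.02470914  0.05      ]] 342
plate 0.01 (array([ 0.52547785, -0.02170431,  0.08334089]), np.float64(0.001239147119121084)) 266
plate 0.03 (array([ 0.52406967, -0.02235513,  0.08244557]), np.float64(0.0012258439622193907)) 266
top 370 [422 200] [440 259]
 axis deg -10.331592846758264 len 0.1803115672105295
 bowl ((591.03955078125, -386.3002624511719), 20.393911361694336) [ 0.59110213 -0.38534364] end [ 0.439588   -0.35720213] smin/max -0.09935839335566349 0.08095317385486601
side 727 [308 353] [400 370]
 axis deg -9.874591726904907 len 0.1778598663073893
 bowl ((592.73779296875, -382.81768798828125), 20.833120346069336) [ 0.59240116 -0.38302463] end [ 0.4415564  -0.35865102] smin/max -0.10439568861247125 0.07346417769491807
[[0.50892731 0.45655121 0.003     ]
 [0.54266732 0.30814288 0.003     ]
 [0.45146072 0.28812486 0.003     ]
 [0.41782689 0.4339977  0.003     ]] [0.48022056 0.37170416 0.003     ]
102.80824501875492 0.1521953381314406
102.98375298994394 0.14970010316081303
mouth top [[0.48487412 0.34890754 0.1155    ]] side [[0.48812276 0.34822332 0.1155    ]]
carafe [[ 0.26772369 -0.27970637  0.2       ]]
honey [[0.71818927 0.3265847  0.09      ]]
caddy [[ 0.71285291 -0.32540097  0.05      ]]
```

```bash
python3 - <<'E'
from h import *
print(delta((.573,.0103,.12),Ro.from_euler("xyz",[np.pi,0,np.radians(213.8)])))
E
```

```text
(array([-0.5074, -0.2579,  0.0821]), array([-7.000e-02, -5.000e-02, -6.049e+01]))
```

move_arm([
  {"x": -0.5074,"y": -0.2579,"z": 0.0821,"wz": -60.5,"hand": 0},
  {"x": -0.5074,"y": -0.2579,"z": 0.0821,"wz": -60.5,"hand": 0},
  {"x": -0.5074,"y": -0.2579,"z": 0.0821,"wz": -60.5,"hand": 0},
  {"x": -0.5074,"y": -0.2579,"z": 0.0821,"wz": -60.5,"hand": 0},
  {"x": -0.5074,"y": -0.2579,"z": 0.0821,"wz": -60.5,"hand": 0},
  {"x": -0.5074,"y": -0.2579,"z": 0.0821,"wz": -60.5,"hand": 0},
  {"x": -0.5074,"y": -0.2579,"z": 0.0821,"wz": -60.5,"hand": 0},
  {"x": -0.5074,"y": -0.2579,"z": 0.0821,"wz": -60.5,"hand": 0},
])

```text
schema error: expected keys x, y, z, wx, wy, wz, hand
```

move_arm([
  {"x": -0.5074,"y": -0.2579,"z": 0.0821,"wx": 0,"wy": 0,"wz": -60.5,"hand": 0},
  {"x": -0.5074,"y": -0.2579,"z": 0.0821,"wx": 0,"wy": 0,"wz": -60.5,"hand": 0},
  {"x": -0.5074,"y": -0.2579,"z": 0.0821,"wx": 0,"wy": 0,"wz": -60.5,"hand": 0},
  {"x": -0.5074,"y": -0.2579,"z": 0.0821,"wx": 0,"wy": 0,"wz": -60.5,"hand": 0},
  {"x": -0.5074,"y": -0.2579,"z": 0.0821,"wx": 0,"wy": 0,"wz": -60.5,"hand": 0},
  {"x": -0.5074,"y": -0.2579,"z": 0.0821,"wx": 0,"wy": 0,"wz": -60.5,"hand": 0},
  {"x": -0.5074,"y": -0.2579,"z": 0.0821,"wx": 0,"wy": 0,"wz": -60.5,"hand": 0},
  {"x": -0.5074,"y": -0.2579,"z": 0.0821,"wx": 0,"wy": 0,"wz": -60.5,"hand": 0},
])

```text
time: 1.1
tool_pos: [0.5031, 0.1071, 0.1374]
tool_rot: [3.141, 0.0, -2.551]
contact_force: [0.6, 1.2, -0.5]
opening: 0.0164
```

```bash
python3 - <<'E'
from h import *
print(delta((.573,.0103,.12),Ro.from_euler("xyz",[np.pi,0,np.radians(213.8)])))
E
```

```text
(array([-0.0041, -0.1193,  0.0173]), array([0.02, 0.  , 0.06]))
```

move_arm([
  {"x": -0.0041,"y": -0.1193,"z": 0.0173,"wx": 0,"wy": 0,"wz": 0,"hand": 0},
  {"x": -0.0041,"y": -0.1193,"z": 0.0173,"wx": 0,"wy": 0,"wz": 0,"hand": 0},
  {"x": -0.0041,"y": -0.1193,"z": 0.0173,"wx": 0,"wy": 0,"wz": 0,"hand": 0},
  {"x": -0.0041,"y": -0.1193,"z": 0.0173,"wx": 0,"wy": 0,"wz": 0,"hand": 0},
])

```text
time: 1.6
tool_pos: [0.5714, 0.0123, 0.12]
tool_rot: [3.14, -0.001, -2.552]
contact_force: [0.7, 0.8, -0.4]
opening: 0.0004
```

```bash
python3 - <<'E'
from h import *
print(delta((.573,.0103,.016),Ro.from_euler("xyz",[np.pi,0,np.radians(213.8)])),monitor.observe()["opening"])
im=np.hstack([viewer.read_camera("top")[150:270,222:382],viewer.read_camera("side")[150:270,270:430]])[:,:,::-1]
cv2.imwrite("pics/p1.png",cv2.resize(im,None,fx=2.5,fy=2.5,interpolation=cv2.INTER_CUBIC))
E
```

```text
(array([-0.0003, -0.0027,  0.104 ]), array([ 0.08, -0.06, -0.02])) 0.0003783965123790011
```

View pics/p1.png

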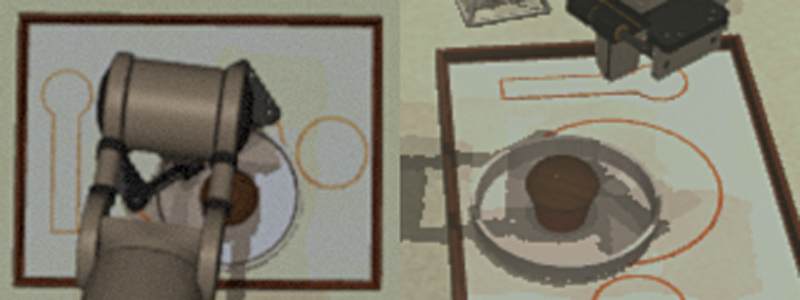

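```bash
python3 - <<'E'
from h import *
s=monitor.observe(); print(s["time"],s["tool_pos"],s["opening"]); X=s["tool_pos"]
R=Ro.from_euler("xyz",s["tool_rot"]).as_matrix()
pts=[X,X+R[:,1]*.019,X-R[:,1]*.019]
p=proj("side",pts); print(p)
im=viewer.read_camera("side")[:,:,::-1].copy()
for q in p: cv2.circle(im,tuple(int(round(a)) for a in q),1,(0,255,0),-1)
cv2.imwrite("pics/p2.png",cv2.resize(im[110:260,270:430],None,fx=3.5,fy=3.5,interpolation=cv2.INTER_CUBIC))
E
```

```text
1.7 [0.5713785  0.01319976 0.12060394] 0.0003200650392618116
[[355.16952695 188.36276297]
 [349.70935826 184.25026742]
 [360.71690418 192.54094234]]
```

View pics/p2.png

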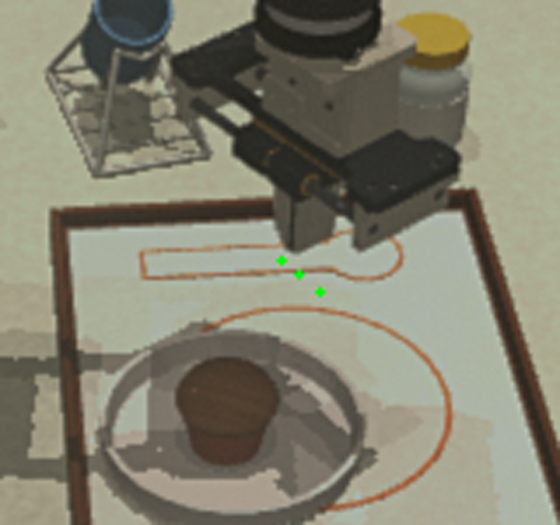

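```bash
python3 - <<'E'
from h import *
s=monitor.observe(); X=s["tool_pos"]; R=Ro.from_euler("xyz",s["tool_rot"]).as_matrix()
crop=lambda p:np.round((p-[270,110])*3.5)
for nm,l in(("tip pair corners",[(x,y,0) for x in(-.0095,.0095) for y in(-.019,.019)]),("body bottom",[(x,y,-.066) for x in(-.0375,.0375) for y in(-.095,.095)]),("pads at body bottom",[(x,y,-.066) for x in(-.0095,.0095) for y in(-.019,.019)])):
    print(nm,crop(proj("side",X+np.array(l)@R.T)).tolist())
E
```

```text
tip pair corners [[329.0, 283.0], [290.0, 254.0], [307.0, 294.0], [268.0, 265.0]]
body bottom [[452.0, 244.0], [251.0, 104.0], [363.0, 292.0], [163.0, 145.0]]
pads at body bottom [[335.0, 201.0], [295.0, 173.0], [313.0, 213.0], [273.0, 184.0]]
```

```bash
python3 - <<'E'
from h import *
X0=np.array([.2355,.4687,.2017]); R0=Ro.from_euler("xyz",[-3.1401,-.0002,2.6758]).as_matrix()
s=monitor.observe(); X1=s["tool_pos"]; R1=Ro.from_euler("xyz",s["tool_rot"]).as_matrix()
L=np.array([(0,.065,0),(0,-.065,0),(-.0375,.095,-.066),(.0375,.095,-.066),(.0375,-.095,-.066),(-.0375,-.095,-.066)])
for n in P: print(n,proj(n,X0+L@R0.T).round(0).tolist())
T=viewer.read_camera("top")[:,:,::-1]; S0=cv2.imread("pics/side0.png"); T0=cv2.imread("pics/top0.png"); 
def dr(im,pts,bx,f):
    a=cv2.resize(im[bx[1]:bx[3],bx[0]:bx[2]],None,fx=f,fy=f,interpolation=cv2.INTER_CUBIC)
    for q in pts: cv2.circle(a,tuple(int(v) for v in (q-bx[:2])*f),3,(0,255,0),-1)
    return a
a=dr(S0,proj("side",X0+L@R0.T),(150,0,270,100),3.3); b=dr(T0,proj("top",X0+L@R0.T),(30,290,150,390),3.3)
c=dr(T,proj("top",X1+L@R1.T),(240,150,360,250),3.3)
cv2.imwrite("pics/p3.png",np.vstack([np.hstack([a[:,:390],b[:,:390]]),np.hstack([c[:260],np.zeros_like(c)])[:270,:780]]))
E
```

```text
top [[104.0, 318.0], [147.0, 340.0], [92.0, 301.0], [78.0, 327.0], [143.0, 362.0], [156.0, 335.0]]
side [[223.0, 54.0], [199.0, 76.0], [238.0, 29.0], [214.0, 25.0], [177.0, 55.0], [203.0, 60.0]]Traceback (most recent call last):
  File "<stdin>", line 13, in <module>
    return _nx.concatenate(arrs, 1, dtype=dtype, casting=casting)
           ~~~~~~~~~~~~~~~^^^^^^^^^^^^^^^^^^^^^^^^^^^^^^^^^^^^^^^
ValueError: all the input array dimensions except for the concatenation axis must match exactly, but along dimension 0, the array at index 0 has size 260 and the array at index 1 has size 330
```

```bash
python3 - <<'E'
from h import *
X0=np.array([.2355,.4687,.2017]); R0=Ro.from_euler("xyz",[-3.1401,-.0002,2.6758]).as_matrix()
s=monitor.observe(); X1=s["tool_pos"]; R1=Ro.from_euler("xyz",s["tool_rot"]).as_matrix()
L=np.array([(0,.065,0),(0,-.065,0),(-.0375,.095,-.066),(.0375,.095,-.066),(.0375,-.095,-.066),(-.0375,-.095,-.066)])
T=viewer.read_camera("top")[:,:,::-1]; S=viewer.read_camera("side")[:,:,::-1];S0=cv2.imread("pics/side0.png"); T0=cv2.imread("pics/top0.png"); 
L1=L.copy(); L1[:2,1]*=.019/.065
def dr(im,pts,bx):
    a=cv2.resize(im[bx[1]:bx[1]+75,bx[0]:bx[0]+100],(400,300),interpolation=cv2.INTER_CUBIC)
    for q in pts: cv2.circle(a,tuple(int(v) for v in (q-bx)*4),3,(0,255,0),-1)
    return a
cv2.imwrite("pics/p3.png",np.vstack([np.hstack([dr(S0,proj("side",X0+L@R0.T),(165,10)),dr(T0,proj("top",X0+L@R0.T),(65,297))]),np.hstack([dr(S,proj("side",X1+L1@R1.T),(305,125)),dr(T,proj("top",X1+L1@R1.T),(260,165))])]))
print(proj("top",X1+L1@R1.T).round(0).tolist())
E
```

```text
[[293.0, 212.0], [305.0, 205.0], [261.0, 214.0], [276.0, 237.0], [335.0, 198.0], [319.0, 175.0]]
```

View pics/p3.png

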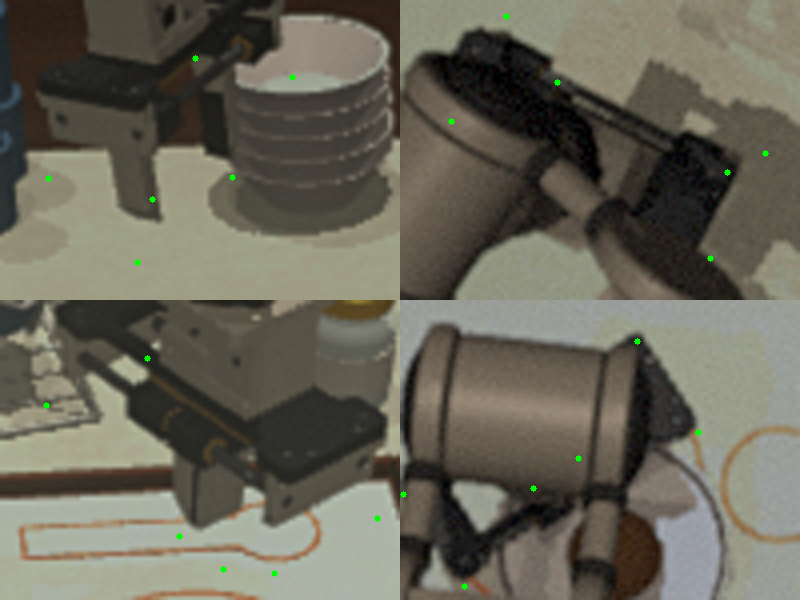

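The top view matches the reported pose, but the side view shows the gripper about 11–12 px higher than the reported TCP. That is roughly 35 mm in z. I'll descend part way and check again before trusting z.

move_arm([
  {"x": 0,"y": -0.003,"z": 0.04,"wx": 0,"wy": 0,"wz": 0,"hand": 0},
  {"x": 0,"y": -0.003,"z": 0.07,"wx": 0,"wy": 0,"wz": 0,"hand": 0},
  {"x": 0,"y": -0.003,"z": 0.07,"wx": 0,"wy": 0,"wz": 0,"hand": 0},
  {"x": 0,"y": -0.003,"z": 0.07,"wx": 0,"wy": 0,"wz": 0,"hand": 0},
])

```text
time: 2.4
tool_pos: [0.5746, 0.0097, 0.0518]
tool_rot: [-3.14, 0.002, -2.551]
contact_force: [-0.2, -0.5, 0.3]
opening: 0.0004
```

```bash
cat >> h.py <<'E'
def sidecrop(name,bx=(270,125),w=160,h=120,f=5):
    s=monitor.observe(); X=s["tool_pos"]; R=Ro.from_euler("xyz",s["tool_rot"]).as_matrix()
    a=viewer.read_camera("side")[:,:,::-1]; a=cv2.resize(a[bx[1]:bx[1]+h,bx[0]:bx[0]+w],None,fx=f,fy=f,interpolation=cv2.INTER_CUBIC)
    for q in proj("side",X+np.array([(0,.019,0),(0,-.019,0),(0,0,0)])@R.T): cv2.circle(a,tuple(int(v) for v in (q-bx)*f),3,(0,255,0),-1)
    cv2.imwrite(name,a)
E
python3 - <<'E'
from h import *
sidecrop("pics/p4.png")
print(delta((.573,.0103,.016),Ro.from_euler("xyz",[np.pi,0,np.radians(213.8)])))
E
```

```text
(array([0.0012, 0.0017, 0.0361]), array([-0.1 ,  0.13,  0.04]))
```

View pics/p4.png

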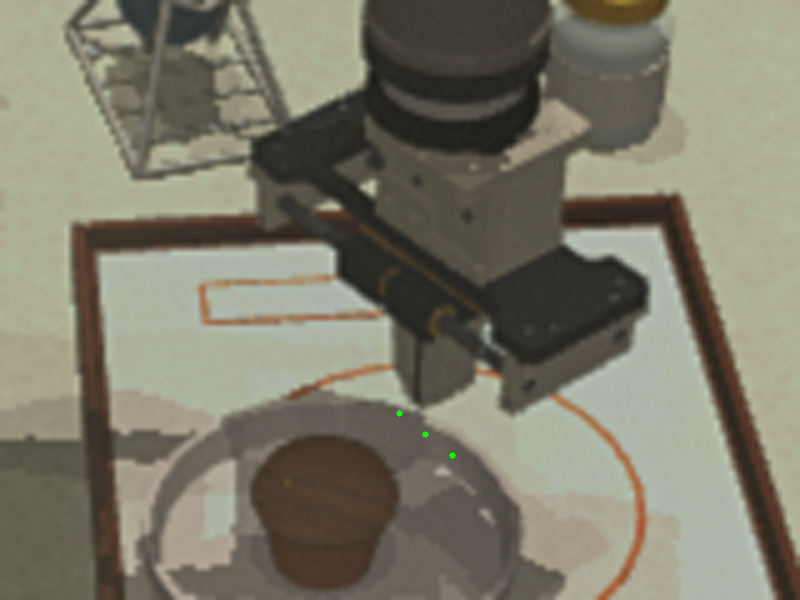

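The shut fingertips are at crop (436,379) and the predicted TCP is at (426,434). That is 11 px again, so the fingertips are really about 37 mm above the reported z. I'll go down in guarded steps.

move_arm([
  {"x": 0.001,"y": 0.001,"z": 0.012,"wx": 0,"wy": 0,"wz": 0,"hand": 0},
  {"x": 0.001,"y": 0.001,"z": 0.024,"wx": 0,"wy": 0,"wz": 0,"hand": 0},
  {"x": 0.001,"y": 0.001,"z": 0.034,"wx": 0,"wy": 0,"wz": 0,"hand": 0},
  {"x": 0.001,"y": 0.001,"z": 0.034,"wx": 0,"wy": 0,"wz": 0,"hand": 0},
])

```text
time: 2.95
tool_pos: [0.5716, 0.0098, 0.0153]
tool_rot: [3.14, -0.002, -2.551]
contact_force: [0.9, 0.3, -0.1]
opening: 0.0001
```

```bash
python3 - <<'E'
from h import *
sidecrop("pics/p5.png")
print(monitor.observe()["contact_force"],delta((.573,.0103,-.021),Ro.from_euler("xyz",[np.pi,0,np.radians(213.8)])))
E
```

```text
[0.84488872 0.31557852 0.46233813] (array([-0.0011, -0.    ,  0.0369]), array([ 0.04, -0.04,  0.01]))
```

View pics/p5.png

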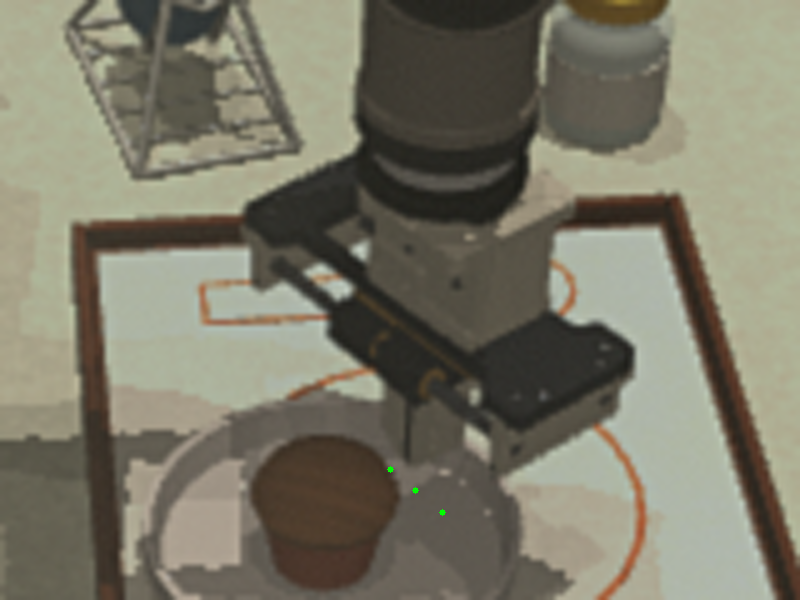

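The tip is at crop (424,437) against a predicted (415,490), the same offset, with no contact force. I'll go on slowly in 4 mm steps and watch the force.

move_arm([
  {"x": -0.001,"y": 0,"z": 0.004,"wx": 0,"wy": 0,"wz": 0,"hand": 0},
  {"x": -0.001,"y": 0,"z": 0.008,"wx": 0,"wy": 0,"wz": 0,"hand": 0},
  {"x": -0.001,"y": 0,"z": 0.008,"wx": 0,"wy": 0,"wz": 0,"hand": 0},
])

```text
time: 3.38
tool_pos: [0.573, 0.0103, 0.0082]
tool_rot: [3.141, -0.0, -2.551]
contact_force: [0.3, 0.1, -0.4]
opening: 0.0004
```

No contact at a reported 8 mm, which is already below the plate's floor at 10 mm. The offset is real, so I'll keep going.

move_arm([
  {"x": 0,"y": 0,"z": 0.005,"wx": 0,"wy": 0,"wz": 0,"hand": 0},
  {"x": 0,"y": 0,"z": 0.01,"wx": 0,"wy": 0,"wz": 0,"hand": 0},
  {"x": 0,"y": 0,"z": 0.015,"wx": 0,"wy": 0,"wz": 0,"hand": 0},
  {"x": 0,"y": 0,"z": 0.018,"wx": 0,"wy": 0,"wz": 0,"hand": 0},
  {"x": 0,"y": 0,"z": 0.018,"wx": 0,"wy": 0,"wz": 0,"hand": 0},
])

```text
time: 4.0
tool_pos: [0.5731, 0.0103, -0.0098]
tool_rot: [3.141, -0.0, -2.551]
contact_force: [0.4, 0.0, -0.2]
opening: 0.0003
```

move_arm([
  {"x": 0,"y": 0,"z": 0.003,"wx": 0,"wy": 0,"wz": 0,"hand": 0},
  {"x": 0,"y": 0,"z": 0.006,"wx": 0,"wy": 0,"wz": 0,"hand": 0},
  {"x": 0,"y": 0,"z": 0.006,"wx": 0,"wy": 0,"wz": 0,"hand": 0},
])

```text
time: 4.38
tool_pos: [0.5735, 0.0103, -0.0141]
tool_rot: [-3.141, 0.001, -2.551]
contact_force: [-4.7, 1.6, 12.0]
opening: 0.0005
```

move_arm([
  {"x": 0,"y": 0,"z": 0.003,"wx": 0,"wy": 0,"wz": 0,"hand": 0},
  {"x": 0,"y": 0,"z": 0.003,"wx": 0,"wy": 0,"wz": 0,"hand": 0},
])

```text
time: 4.62
tool_pos: [0.5736, 0.0103, -0.0143]
tool_rot: [-3.14, 0.002, -2.551]
contact_force: [-12.5, 0.3, 35.2]
opening: 0.0002
```

move_arm([
  {"x": 0,"y": 0,"z": -0.006,"wx": 0,"wy": 0,"wz": 0,"hand": 0},
  {"x": 0,"y": 0,"z": -0.008,"wx": 0,"wy": 0,"wz": 0,"hand": 0},
])

```text
time: 4.88
tool_pos: [0.5735, 0.0103, -0.0102]
tool_rot: [-3.141, 0.001, -2.551]
contact_force: [-0.0, -0.4, 0.2]
opening: 0.0001
```

```bash
python3 - <<'E'
from h import *
s=monitor.observe();print(s["tool_pos"],s["contact_force"])
a=viewer.read_camera("side")[:,:,::-1][165:265,290:390]; b=viewer.read_camera("top")[:,:,::-1][170:270,265:365]
cv2.imwrite("pics/p6.png",cv2.resize(np.hstack([a,b]),(800,400),interpolation=cv2.INTER_CUBIC))
X=s["tool_pos"]
for dz in(0,.024,.037,.044): print(dz,(proj("side",X+[0,0,dz])-[290,165])*4)
E
```

```text
[ 0.57351406  0.01028619 -0.0101668 ] [-0.04852565 -0.40401218  0.2410558 ]
0 [[253.57207138 262.58277283]]
0.024 [[255.5682989 233.7245011]]
0.037 [[256.66966386 217.80272422]]
0.044 [[257.26867904 209.14311874]]
```

View pics/p6.png

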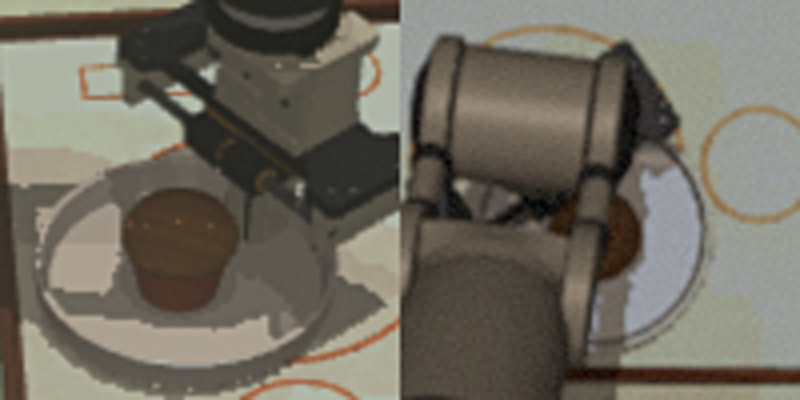

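Contact came at a reported z of −0.0138. That could be the plate's floor (offset 24 mm) or its rim (offset 44 mm). I'll shift 5 mm inward, away from the wall, and feel again.

move_arm([
  {"x": 0.005,"y": 0,"z": 0,"wx": 0,"wy": 0,"wz": 0,"hand": 0},
  {"x": 0.005,"y": 0,"z": 0.002,"wx": 0,"wy": 0,"wz": 0,"hand": 0},
  {"x": 0.005,"y": 0,"z": 0.005,"wx": 0,"wy": 0,"wz": 0,"hand": 0},
  {"x": 0.005,"y": 0,"z": 0.005,"wx": 0,"wy": 0,"wz": 0,"hand": 0},
])

```text
time: 5.48
tool_pos: [0.5689, 0.0074, -0.0141]
tool_rot: [-3.141, -0.0, -2.551]
contact_force: [-5.3, -0.3, 16.3]
opening: 0.0005
```

move_arm([
  {"x": 0,"y": 0,"z": -0.004,"wx": 0,"wy": 0,"wz": 0,"hand": 0},
  {"x": -0.005,"y": 0,"z": -0.004,"wx": 0,"wy": 0,"wz": 0,"hand": 0},
  {"x": -0.01,"y": 0,"z": -0.004,"wx": 0,"wy": 0,"wz": 0,"hand": 0},
  {"x": -0.015,"y": 0,"z": -0.004,"wx": 0,"wy": 0,"wz": 0,"hand": 0},
  {"x": -0.018,"y": 0,"z": -0.004,"wx": 0,"wy": 0,"wz": 0,"hand": 0},
])

```text
time: 6.1
tool_pos: [0.5841, 0.0178, -0.0118]
tool_rot: [3.141, -0.0, -2.551]
contact_force: [-2.9, -3.1, 0.5]
opening: 0.0
```

move_arm([
  {"x": -0.003,"y": 0,"z": 0,"wx": 0,"wy": 0,"wz": 0,"hand": 0},
  {"x": -0.006,"y": 0,"z": 0,"wx": 0,"wy": 0,"wz": 0,"hand": 0},
])

```text
time: 6.35
tool_pos: [0.587, 0.0203, -0.0119]
tool_rot: [3.14, -0.004, -2.551]
contact_force: [-7.5, -3.2, 3.2]
opening: 0.0004
```

The wall resists with about 8 N directed inward, so the fingertips are inside the plate. The true z is therefore the reported z plus 24 mm. I'll tow the plate gently.

move_arm([
  {"x": -0.004,"y": 0,"z": 0,"wx": 0,"wy": 0,"wz": 0,"hand": 0},
  {"x": -0.009,"y": 0,"z": 0,"wx": 0,"wy": 0,"wz": 0,"hand": 0},
  {"x": -0.014,"y": 0,"z": 0,"wx": 0,"wy": 0,"wz": 0,"hand": 0},
  {"x": -0.019,"y": 0,"z": 0,"wx": 0,"wy": 0,"wz": 0,"hand": 0},
  {"x": -0.024,"y": 0,"z": 0,"wx": 0,"wy": 0,"wz": 0,"hand": 0},
  {"x": -0.028,"y": 0,"z": 0,"wx": 0,"wy": 0,"wz": 0,"hand": 0},
  {"x": -0.03,"y": 0,"z": 0,"wx": 0,"wy": 0,"wz": 0,"hand": 0},
])

```text
time: 7.22
tool_pos: [0.6122, 0.0369, -0.0119]
tool_rot: [3.14, -0.004, -2.551]
contact_force: [-6.2, -4.4, 3.7]
opening: 0.0003
```

```bash
python3 - <<'E'
from h import *
print(delta((.6378,.0535,-.0105),Ro.from_euler("xyz",[np.pi,0,np.radians(213.8)])),monitor.observe()["contact_force"])
E
```

```text
(array([-0.0304, -0.0005, -0.0015]), array([ 0.09, -0.22,  0.02])) [-6.18360488 -4.43352146  3.73925182]
```

move_arm([
  {"x": -0.004,"y": 0,"z": 0,"wx": 0,"wy": 0,"wz": 0,"hand": 0},
  {"x": -0.009,"y": 0,"z": 0,"wx": 0,"wy": 0,"wz": 0,"hand": 0},
  {"x": -0.014,"y": 0,"z": 0,"wx": 0,"wy": 0,"wz": 0,"hand": 0},
  {"x": -0.019,"y": 0,"z": 0,"wx": 0,"wy": 0,"wz": 0,"hand": 0},
  {"x": -0.024,"y": 0,"z": 0,"wx": 0,"wy": 0,"wz": 0,"hand": 0},
  {"x": -0.027,"y": 0,"z": 0,"wx": 0,"wy": 0,"wz": 0,"hand": 0},
  {"x": -0.028,"y": 0,"z": 0,"wx": 0,"wy": 0,"wz": 0,"hand": 0},
  {"x": -0.028,"y": 0,"z": 0,"wx": 0,"wy": 0,"wz": 0,"hand": 0},
])

```text
time: 8.22
tool_pos: [0.6355, 0.0524, -0.0119]
tool_rot: [3.14, -0.004, -2.551]
contact_force: [-5.7, -2.9, 3.6]
opening: 0.0002
```

move_arm([
  {"x": 0.005,"y": 0,"z": 0,"wx": 0,"wy": 0,"wz": 0,"hand": 0},
  {"x": 0.01,"y": 0,"z": 0,"wx": 0,"wy": 0,"wz": 0,"hand": 0},
  {"x": 0.01,"y": 0,"z": -0.06,"wx": 0,"wy": 0,"wz": 0,"hand": 0},
  {"x": 0.01,"y": 0,"z": -0.12,"wx": 0,"wy": 0,"wz": 0,"hand": 0},
  {"x": 0.01,"y": 0,"z": -0.16,"wx": 0,"wy": 0,"wz": 0,"hand": 0},
])

```text
time: 8.85
tool_pos: [0.6297, 0.0475, 0.1518]
tool_rot: [-3.139, 0.003, -2.551]
contact_force: [0.7, 0.3, 0.0]
opening: 0.0004
```

```bash
python3 - <<'E'
from h import *
T=viewer.read_camera("top")[:,:,::-1].copy(); cv2.imwrite("pics/top1.png",T); S=viewer.read_camera("side")[:,:,::-1].copy(); cv2.imwrite("pics/side1.png",S)
print(monitor.observe()["tool_pos"])
# side: ring pixels visible and plate rim (bright pixels vs paper?) numeric check of ring-to-plate gap
for n,I in(("top",T),("side",S)):
    b,g,r=[I[...,i].astype(int) for i in range(3)]; V=I.max(2)
    X=plane(n,px((r-b>35)&(V>120),(265,172,405,262) if n=="top" else (300,190,405,290)),.004)
    d=np.hypot(X[:,0]-.578,X[:,1]-.0137); k=abs(d-.102)<.006
    a=np.degrees(np.arctan2(X[k,1]-.0137,X[k,0]-.578)); print(n,"ring px",k.sum(),np.histogram(a,bins=12,range=(-180,180))[0])
E
```

```text
[0.63177272 0.04748708 0.15440675]
top ring px 195 [21 35 35 32 29 16  0  7  3 13  0  4]
side ring px 313 [24 44 45 43 38 32 33  0  0  0 17 37]
```

```bash
cat >> h.py <<'E'
AX=np.array([.1279,-.5592,.8192]); MOUTH=np.array([.486,.350,.1155])
_x=np.array([.975,.223,0]); _z=-AX; _y=_x-_z*(_x@_z); _y/=np.linalg.norm(_y)
RC=Ro.from_matrix(np.c_[np.cross(_y,_z),_y,_z])
E
python3 - <<'E'
from h import *
print(delta(MOUTH+.08*AX,RC))
E
```

```text
(array([-0.0311,  0.2894, -0.0282]), array([-33.51,  23.89, 107.12]))
```

move_arm([
  {"x": -0.0311,"y": 0.2894,"z": -0.0282,"wx": -33.5,"wy": 23.9,"wz": 107.1,"hand": 1},
  {"x": -0.0311,"y": 0.2894,"z": -0.0282,"wx": -33.5,"wy": 23.9,"wz": 107.1,"hand": 1},
  {"x": -0.0311,"y": 0.2894,"z": -0.0282,"wx": -33.5,"wy": 23.9,"wz": 107.1,"hand": 1},
  {"x": -0.0311,"y": 0.2894,"z": -0.0282,"wx": -33.5,"wy": 23.9,"wz": 107.1,"hand": 1},
  {"x": -0.0311,"y": 0.2894,"z": -0.0282,"wx": -33.5,"wy": 23.9,"wz": 107.1,"hand": 1},
  {"x": -0.0311,"y": 0.2894,"z": -0.0282,"wx": -33.5,"wy": 23.9,"wz": 107.1,"hand": 1},
  {"x": -0.0311,"y": 0.2894,"z": -0.0282,"wx": -33.5,"wy": 23.9,"wz": 107.1,"hand": 1},
  {"x": -0.0311,"y": 0.2894,"z": -0.0282,"wx": -33.5,"wy": 23.9,"wz": 107.1,"hand": 1},
])

```text
time: 9.95
tool_pos: [0.4934, 0.3053, 0.1756]
tool_rot: [3.019, -0.482, 2.324]
contact_force: [-0.4, 0.0, 0.7]
opening: 0.0758
```

```bash
python3 - <<'E'
from h import *
print(delta(MOUTH+.08*AX,RC))
E
```

```text
(array([ 0.0007,  0.0027, -0.0055]), array([-8.85,  5.61, 26.2 ]))
```

move_arm([
  {"x": 0.001,"y": 0.0027,"z": -0.0055,"wx": -8.85,"wy": 5.61,"wz": 26.2,"hand": 1},
  {"x": 0.001,"y": 0.0027,"z": -0.0055,"wx": -8.85,"wy": 5.61,"wz": 26.2,"hand": 1},
  {"x": 0.001,"y": 0.0027,"z": -0.0055,"wx": -8.85,"wy": 5.61,"wz": 26.2,"hand": 1},
  {"x": 0.001,"y": 0.0027,"z": -0.0055,"wx": -8.85,"wy": 5.61,"wz": 26.2,"hand": 1},
  {"x": 0.001,"y": 0.0027,"z": -0.0055,"wx": -8.85,"wy": 5.61,"wz": 26.2,"hand": 1},
])

```text
time: 10.58
tool_pos: [0.4964, 0.3054, 0.182]
tool_rot: [3.137, -0.609, 1.806]
contact_force: [-0.3, -0.8, -0.1]
opening: 0.0918
```

```bash
python3 - <<'E'
from h import *
print(delta(MOUTH+.08*AX,RC),monitor.observe()["opening"])
T=viewer.read_camera("top")[:,:,::-1].copy(); cv2.imwrite("pics/top2.png",T); S=viewer.read_camera("side")[:,:,::-1].copy(); cv2.imwrite("pics/side2.png",S)
I=T; b,g,r=[I[...,i].astype(int) for i in range(3)]; h=cv2.cvtColor(T,cv2.COLOR_BGR2HSV); V=I.max(2)
m=px((r-b>50)&(h[...,2]<190)&(g<110),(275,180,330,240)); print("muffin",plane("top",m.mean(0),.05),len(m))
d=px(V<115,(260,170,345,252)); c0=proj("top",[.575,.012,.02])[0]; print(c0)
rr=np.hypot(*(d-c0).T); d=d[(rr>24)&(rr<32)]
for z in(.01,.03): print(z,circ(plane("top",d,z)),len(d))
X=plane("top",px((r-b>35)&(V>120),(262,170,340,252)),.004); dd=np.hypot(X[:,0]-.578,X[:,1]-.0137); print("ring",circ(X[abs(dd-.102)<.01]))
# composite
s=monitor.observe(); X=s["tool_pos"]; R=Ro.from_euler("xyz",s["tool_rot"]).as_matrix()
def dr(im,pts,bx,w=100,hh=100,f=4,draw=True):
    a=cv2.resize(im[bx[1]:bx[1]+hh,bx[0]:bx[0]+w],None,fx=f,fy=f,interpolation=cv2.INTER_CUBIC)
    for q,col in pts: cv2.circle(a,tuple(int(v) for v in (q-bx)*f),3,col,-1)
    return a
def pts(n): return [(proj(n,X+R@np.array([0,y,z]))[0],c) for y in(-.0555,.0555) for z,c in((0,(0,255,0)),(-.024,(0,0,255)))]
print(proj("side",X),proj("top",X))
a=dr(S,pts("side"),(265,50)); b=dr(T,pts("top"),(255,160))
c=dr(T,pts("top"),(150,190),100,50); d=np.zeros_like(c)
cv2.imwrite("pics/p7.png",np.vstack([np.hstack([a,b]),np.hstack([c,d])]))
E
```

```text
(array([-0.0007, -0.0002,  0.0008]), array([-0.07,  0.09,  0.5 ])) 0.09175440342209717
muffin [[0.56875454 0.01063249 0.05      ]] 351
[301.28780209 210.65193304]
0.01 (array([0.57518494, 0.01222806, 0.08576256]), np.float64(0.004228264265103757)) 468
0.03 (array([0.57324411, 0.01121269, 0.08484065]), np.float64(0.004182833854790223)) 468
ring (array([0.57805567, 0.01341524, 0.10165158]), np.float64(0.0013365169029404696))
[[312.39336482  98.88379684]] [[190.26386431 232.56007794]]
```

View pics/p7.png

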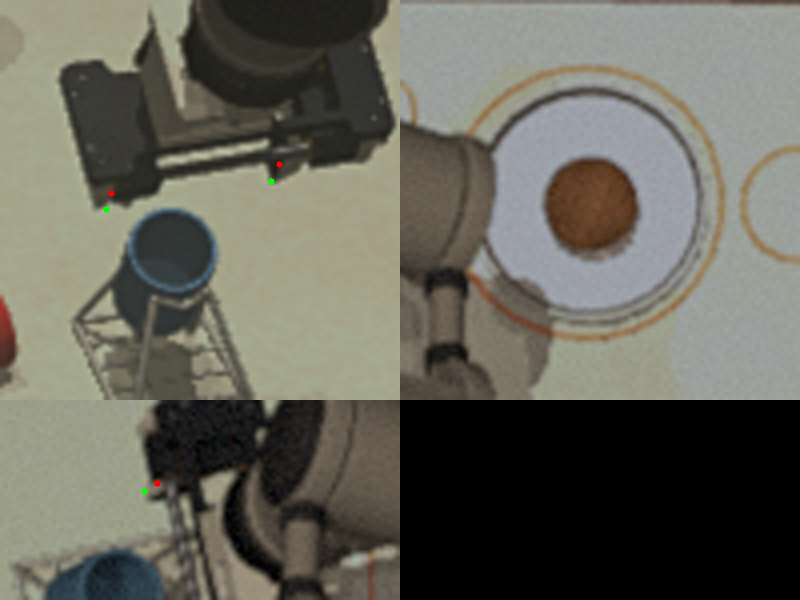

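The plate now sits concentric in the ring: in the top crop the plate centre is (592,201) and the ring centre (593,203), with the muffin untouched. The side and top crops show the open gripper tilted over the cup. I need to know whether the 24 mm offset runs along the tool axis or along world z, so I'll check the silhouette numerically.

```bash
python3 - <<'E'
from h import *
for f,u0,u1,v0,v1 in(("top2",184,206,208,236),("side2",278,345,84,106)):
    g=cv2.imread(f"pics/{f}.png").max(2)
    print(f,u0,v0)
    for v in range(v0,v1): print(v,"".join("#@%*+=-. "[min(8,int(x)//24)] for x in g[v,u0:u1]))
s=monitor.observe(); X=s["tool_pos"]; R=Ro.from_euler("xyz",s["tool_rot"]).as_matrix()
for nm,o in(("rep",np.zeros(3)),("tool24",-.024*R[:,2]),("tool37",-.037*R[:,2]),("world24",np.array([0,0,.024]))):
    for n in("top","side"):
        print(nm,n,*[proj(n,X+o+R@np.array([x,y,0]))[0].round(1).tolist() for y in(.0465,.0655,-.0465,-.0655) for x in(-.0095,.0095)])
E
```

```text
top2 184 208
208 ---*###@@@@@@@@###@*+=
209 ---+@@@@%%%@@@@@%*+=--
210 ---+*+*%%%@@@@#@+=----
211 ---===+***@##@@@+-----
212 --===+**+*@##@#@*=----
213 ---++*@%+*@%%%@@%=----
214 --=+%@%%*%%++%@@%=---=
215 ---=+==+***=-*@#@+===+
216 -----.-=*+*=-+@@#@**=+
217 --------++*+-+@#@%*+=+
218 --------++**==%%*++==*
219 --------=*%*==%%+====*
220 --------=***=-*%+====*
221 --------=*+*+=+%+====*
222 -----==--++**+*%+====*
223 --==-====++*%*%@*====+
224 -=====+++**%%%*@*+====
225 ====-==++*%***+*%+====
226 ====--==+*%+++-+@+====
227 ------+****+**+*@+====
228 +=-==+**++**%***%*====
229 *+++**+===*%*%*=+%+===
230 %****+==-=*%+**=+%+=++
231 %****+=--=+*+**=+%+==+
232 %%****=---=++**=+%*=-=
233 %%****+==--+***==%%+--
234 *%****+++=+*%*%==*@+--
235 *******+*+***+*+-+@+=-
side2 278 84
84 -----+%%%%%%%%%%%%%%%%%%@@%***********%%%%%%%@@@@@@@%*@@@@@%**@%%@@
85 ---..-*%%%%%%%%%%%%%%%%%@@%*****%%%%%%%%@@@@@@%%**++=-*@@@@%**%**@@
86 ----..*@%*%%%%%%%%%%%%%%@@%%%%%%%%@@@@@@%***++=-.....=%@%%%%*+++*@@
87 ----..+%%*%%%%%%%%%%%%%%@@@@@@@@@@%***++=.....--.-=++*%*+=++*%%%%@@
88 -----.=%%%%%%%%%%%%%%%@@@@@%%**
[... 1570 characters left out ...]
] [200.4, 247.3] [193.9, 248.4] [201.9, 254.1] [195.4, 255.3]
tool24 side [332.4, 95.2] [330.5, 88.4] [339.4, 94.0] [337.5, 87.2] [297.4, 101.2] [295.5, 94.2] [290.1, 102.4] [288.2, 95.4]
tool37 top [195.1, 212.8] [188.5, 213.7] [193.6, 205.9] [187.0, 206.8] [202.3, 246.5] [195.8, 247.7] [203.8, 253.4] [197.3, 254.6]
tool37 side [333.5, 92.9] [331.5, 86.0] [340.5, 91.7] [338.6, 84.9] [298.1, 98.9] [296.2, 91.9] [290.8, 100.1] [288.9, 93.1]
world24 top [187.9, 214.7] [181.3, 215.6] [186.4, 207.9] [179.8, 208.8] [195.1, 248.3] [188.6, 249.5] [196.6, 255.2] [190.0, 256.4]
world24 side [330.7, 91.0] [328.8, 84.2] [337.7, 89.9] [335.8, 83.1] [295.8, 96.9] [293.9, 90.0] [288.5, 98.1] [286.6, 91.2]
```

Here the real fingertips match an offset of 24 mm along the tool axis: the right finger's corner is observed at (332.5,95.3) and predicted at (332.4,95.2). So the real tip is 24 mm short of the reported TCP. Next I approach the cup along its axis.

move_arm([
  {"x": 0,"y": 0,"z": 0.04,"wx": 0,"wy": 0,"wz": 0.4,"hand": 1},
  {"x": 0,"y": 0,"z": 0.07,"wx": 0,"wy": 0,"wz": 0.4,"hand": 1},
  {"x": 0,"y": 0,"z": 0.09,"wx": 0,"wy": 0,"wz": 0.4,"hand": 1},
  {"x": 0,"y": 0,"z": 0.1,"wx": 0,"wy": 0,"wz": 0.4,"hand": 1},
  {"x": 0,"y": 0,"z": 0.1,"wx": 0,"wy": 0,"wz": 0.4,"hand": 1},
])

```text
time: 11.3
tool_pos: [0.4833, 0.3615, 0.1001]
tool_rot: [-3.14, -0.61, 1.796]
contact_force: [0.3, -0.4, -0.7]
opening: 0.092
```

```bash
python3 - <<'E'
from h import *
print(delta(MOUTH-.074*AX,RC),monitor.observe()["contact_force"])
S=viewer.read_camera("side")[:,:,::-1]; cv2.imwrite("pics/side3.png",S)
s=monitor.observe(); X=s["tool_pos"]; R=Ro.from_euler("xyz",s["tool_rot"]).as_matrix(); X=X-.024*R[:,2]
print([proj("side",X+R@np.array([0,y,0]))[0].round(1).tolist() for y in(.0465,-.0465)], "mouth ctr 308.3,112.5")
b,g,r=[S[...,i].astype(int) for i in range(3)]; q=px((b-r>25),(285,85,335,145)); print("blue",len(q),q.min(0),q.max(0))
E
```

```text
(array([-0.0008,  0.0001,  0.0546]), array([-0.09,  0.07,  0.03])) [ 0.33728011 -0.39164205 -0.66444474]
[[324.0, 108.4], [290.9, 113.9]] mouth ctr 308.3,112.5
blue 21 [298 105] [318 121]
```

move_arm([
  {"x": -0.002,"y": 0,"z": 0.015,"wx": 0,"wy": 0,"wz": 0,"hand": 1},
  {"x": -0.002,"y": 0,"z": 0.03,"wx": 0,"wy": 0,"wz": 0,"hand": 1},
  {"x": -0.002,"y": 0,"z": 0.042,"wx": 0,"wy": 0,"wz": 0,"hand": 1},
  {"x": -0.002,"y": 0,"z": 0.052,"wx": 0,"wy": 0,"wz": 0,"hand": 1},
  {"x": -0.002,"y": 0,"z": 0.054,"wx": 0,"wy": 0,"wz": 0,"hand": 1},
  {"x": -0.002,"y": 0,"z": 0.054,"wx": 0,"wy": 0,"wz": 0,"hand": 1},
])

```text
time: 12.1
tool_pos: [0.477, 0.3899, 0.0549]
tool_rot: [-3.141, -0.61, 1.796]
contact_force: [-0.2, 0.5, -0.0]
opening: 0.0914
```

move_arm([
  {"x": 0,"y": 0,"z": 0,"wx": 0,"wy": 0,"wz": 0,"hand": 0.3},
  {"x": 0,"y": 0,"z": 0,"wx": 0,"wy": 0,"wz": 0,"hand": 0.3},
  {"x": 0,"y": 0,"z": 0,"wx": 0,"wy": 0,"wz": 0,"hand": 0.3},
  {"x": 0,"y": 0,"z": 0,"wx": 0,"wy": 0,"wz": 0,"hand": 0.3},
  {"x": 0,"y": 0,"z": 0,"wx": 0,"wy": 0,"wz": 0,"hand": 0.3},
], grip_force=25)

```text
time: 12.72
tool_pos: [0.4781, 0.3901, 0.0556]
tool_rot: [3.139, -0.61, 1.796]
contact_force: [4.3, 4.0, 1.7]
opening: 0.0626
```

move_arm([
  {"x": 0,"y": 0,"z": -0.015,"wx": 0,"wy": 0,"wz": 0,"hand": 0.3},
  {"x": 0,"y": 0,"z": -0.035,"wx": 0,"wy": 0,"wz": 0,"hand": 0.3},
  {"x": 0,"y": 0,"z": -0.06,"wx": 0,"wy": 0,"wz": 0,"hand": 0.3},
  {"x": 0,"y": 0,"z": -0.09,"wx": 0,"wy": 0,"wz": 0,"hand": 0.3},
  {"x": 0,"y": 0,"z": -0.12,"wx": 0,"wy": 0,"wz": 0,"hand": 0.3},
  {"x": 0,"y": 0,"z": -0.15,"wx": 0,"wy": 0,"wz": 0,"hand": 0.3},
  {"x": 0,"y": 0,"z": -0.15,"wx": 0,"wy": 0,"wz": 0,"hand": 0.3},
])

```text
time: 13.6
tool_pos: [0.4969, 0.305, 0.1786]
tool_rot: [3.14, -0.609, 1.796]
contact_force: [-0.3, 0.3, -3.0]
opening: 0.0624
```

```bash
python3 - <<'E'
from h import *
s=monitor.observe(); print(s["opening"],s["contact_force"],s["tool_pos"])
S=viewer.read_camera("side")[:,:,::-1]; cv2.imwrite("pics/side4.png",S)
R=Ro.from_euler("xyz",s["tool_rot"]).as_matrix()
b,g,r=[S[...,i].astype(int) for i in range(3)]; q=px((b-r>15),(270,30,360,145)); print("blue",len(q),q.min(0),q.max(0), "exp foot/mouth",proj("side",s["tool_pos"]+R[:,2]*.006),proj("side",s["tool_pos"]-R[:,2]*.074))
# vertical above the cup mark; yaw 103
print(delta((.5785,-.1455,.16),Ro.from_euler("xyz",[np.pi,0,np.radians(102.9)])))
E
```

```text
0.06242607398579522 [-0.27408554  0.26812451 -3.01581734] [0.49690334 0.30504213 0.17859803]
blue 9 [312  93] [327  97] exp foot/mouth [[312.15349458 101.25531221]] [[317.72552845  87.05823862]]
(array([-0.3857, -0.0199, -0.2479]), array([ -0.05, -34.9 ,  -0.05]))
```

move_arm([
  {"x": -0.04,"y": -0.002,"z": -0.026,"wx": 0,"wy": -8,"wz": 0,"hand": 0.3},
  {"x": -0.09,"y": -0.005,"z": -0.058,"wx": 0,"wy": -16,"wz": 0,"hand": 0.3},
  {"x": -0.14,"y": -0.007,"z": -0.09,"wx": 0,"wy": -24,"wz": 0,"hand": 0.3},
  {"x": -0.19,"y": -0.01,"z": -0.122,"wx": 0,"wy": -32,"wz": 0,"hand": 0.3},
  {"x": -0.24,"y": -0.012,"z": -0.154,"wx": 0,"wy": -34.9,"wz": 0,"hand": 0.3},
  {"x": -0.29,"y": -0.015,"z": -0.186,"wx": 0,"wy": -34.9,"wz": 0,"hand": 0.3},
  {"x": -0.34,"y": -0.018,"z": -0.219,"wx": 0,"wy": -34.9,"wz": 0,"hand": 0.3},
  {"x": -0.3857,"y": -0.0199,"z": -0.2479,"wx": 0,"wy": -34.9,"wz": 0,"hand": 0.3},
])

```text
time: 14.65
tool_pos: [0.5783, -0.1456, 0.158]
tool_rot: [-3.138, -0.003, 1.797]
contact_force: [0.3, 1.3, -1.5]
opening: 0.0628
```

move_arm([
  {"x": 0,"y": 0,"z": 0,"wx": 0,"wy": 0,"wz": 0,"hand": 0.3},
  {"x": 0,"y": 0,"z": 0,"wx": 0,"wy": 0,"wz": 0,"hand": 0.3},
  {"x": 0,"y": 0,"z": 0,"wx": 0,"wy": 0,"wz": 0,"hand": 0.3},
])

```text
time: 15.02
tool_pos: [0.5787, -0.1431, 0.1596]
tool_rot: [-3.14, -0.002, 1.798]
contact_force: [0.6, 0.1, -2.5]
opening: 0.0626
```

```bash
python3 - <<'E'
from h import *
s=monitor.observe(); print(s["opening"],s["contact_force"],s["tool_pos"],s["tool_rot"])
print(delta((.5785,-.1455,.05),Ro.from_euler("xyz",[np.pi,0,np.radians(102.9)])))
for n in("top","side"):
    S=viewer.read_camera(n)[:,:,::-1]; cv2.imwrite(f"pics/{n}5.png",S)
    b,g,r=[S[...,i].astype(int) for i in range(3)]; H=cv2.cvtColor(S,cv2.COLOR_BGR2HSV)
    m=(H[...,0]>95)&(H[...,0]<125)&(H[...,1]>60)&(H[...,2]>40)
    q=px(m,(325,180,400,290) if n=="side" else (320,180,400,260)); print(n,len(q), q.min(0) if len(q) else 0, q.max(0) if len(q) else 0)
    F=s["tool_pos"]-[0,0,.006]
    print([proj(n,F+[dx,dy,dz])[0].round(1).tolist() for dx,dy,dz in((-.031,0,0),(.031,0,0),(0,-.031,0),(0,-.031,.08))])
E
```

```text
0.06261301575464609 [ 0.59039721  0.08285736 -2.47355231] [ 0.57868557 -0.14313724  0.15963869] [-3.13995493e+00 -1.85907029e-03  1.79790613e+00]
(array([-0.0025, -0.0005,  0.1096]), array([-0.09, -0.11,  0.11]))
top 0 0 0
[[354.8, 216.3], [355.0, 194.0], [366.1, 205.2], [367.8, 202.0]]
side 204 [364 185] [388 232]
[[354.7, 224.7], [384.5, 223.1], [371.9, 234.3], [374.9, 204.3]]
```

move_arm([
  {"x": -0.0025,"y": 0,"z": 0.04,"wx": 0,"wy": 0,"wz": 0,"hand": 0.3},
  {"x": -0.0025,"y": 0,"z": 0.08,"wx": 0,"wy": 0,"wz": 0,"hand": 0.3},
  {"x": -0.0025,"y": 0,"z": 0.11,"wx": 0,"wy": 0,"wz": 0,"hand": 0.3},
  {"x": -0.0025,"y": 0,"z": 0.13,"wx": 0,"wy": 0,"wz": 0,"hand": 0.3},
  {"x": -0.0025,"y": 0,"z": 0.135,"wx": 0,"wy": 0,"wz": 0,"hand": 0.3},
  {"x": -0.0025,"y": 0,"z": 0.135,"wx": 0,"wy": 0,"wz": 0,"hand": 0.3},
])

```text
time: 15.88
tool_pos: [0.5799, -0.147, 0.0258]
tool_rot: [-3.142, -0.0, 1.797]
contact_force: [-0.6, -0.3, -2.1]
opening: 0.0624
```

```bash
python3 - <<'E'
from h import *
s=monitor.observe(); print(s["opening"],s["contact_force"],s["tool_pos"])
S=viewer.read_camera("side")[:,:,::-1]; cv2.imwrite("pics/side6.png",S)
g=S.astype(int); H=cv2.cvtColor(S,cv2.COLOR_BGR2HSV)
for v in range(250,296): print(v,"".join("o" if g[v,u,2]-g[v,u,0]>35 and H[v,u,2]>110 else "B" if g[v,u,0]-g[v,u,2]>12 else "#@%*+=-. "[min(8,H[v,u,2]//24)] for u in range(336,400)))
F=s["tool_pos"]-[0,0,.006]
print([proj("side",F+[dx,dy,dz])[0].round(1).tolist() for dx,dy,dz in((-.031,0,0),(.031,0,0),(0,-.031,0))])
E
```

```text
0.0624136427323473 [-0.63459508 -0.25555893 -2.14854283] [ 0.57986425 -0.14701729  0.02575625]
250 +*+**%%%%%%%%@@@@@@@@@@@@%BBBBBBBBBBBBBB%BBBBB%@@******+. ......
251 *****%**=+%*%@@@@@@@@@@@@%BBBBBBBBBBBBB%BBBBBB%@@******-........
252 ****+oo-.=*%@@@@@@@@@@@%%BBBBBBBBBBBBBBBBBBBB%%@@*****+. .......
253 ****ooooo+*%@@@@@%%%%%%B%BBBBBBBBBBBBBBBBBBBBB%@@*****+. .......
254 **+*===oo+*%@%%%%*++%%%BBBBBBBBBBBBBBBBBBBB%BB%@%*****+. .......
255 ****=====+**%****+++%%%B%BBBBBBBBBBBBBBBBBBBBB@@%****+=.........
256 ****+=====****+*****%%%B%BBBBBBBBBBBBBBBB%BB%%@@%***+===........
257 **%*======**********%%BBBBBBBBBBBBBBBBBBBBB%B%@@***+=====. .....
258 ++++======**********%%BBB%BBBBBBBBBBBBBBBBB%B%@@**+======.......
259 +=========+*********%%BBBBBBBBBBBBBBBBBBBBB%B%*%*+========......
260 ===========*%*******%%%B%BBBBBBBBBBBBBBBBBBBB%==+========+=.....
261 ========+==+*******%%%%%%BBBBBBBBBBBBBBBBBB%B%=============.....
262 ============*******%%%%B%BBBBBBBBBBBBBBBBBB%%%=============.....
263 ==+==++++===+******%%%%%BB%BBBBBBBBBBBBBBB%BB*=============+....
264 ======++++++++*****%%%%B%%B%BBBBBBB
[... 1517 characters left out ...]
...oooooo...............----=+
287 ++++++++++++++++++++++ooooooooooooooooooo.----=+==++++**********
288 +++++++++++++++++++++++++ooooooooo++++**************************
289 +++++++++++*+*****%%%%%%%*******************************%%%%%%%%
290 **%%%%%%%%%%%%%%%%%%%%%%****************%%%%%%%%%%%%%%%%%%%%%%%%
291 %%%%%%%%%%%%%%%%%%%%%%%%%%%%%%%%%%%%%%%%%%%%%%%%%%%%%%%%%%%%%%%%
292 %%%%%%%%%%%%%%%%%%%%%%%%%%%%%%%%%%%%%%%%%%%%%%%%%%%%%%%%%%%%%%%%
293 %%%%%%%%%%%%%%%%%%%%%%%%%%%%%%%%%%%%%%%%%%%%%%%%%@@@%%%%%%%%%%%*
294 %%%%%%%%%%%%%%%%%%%%%%%%%%%%%%%%%%%%%%%%%%%%%%%%*************+=-
295 %%%%%%%%%%%%%%%%%%%%%%%%%%%%%%%%*********++++++=......--........
[[352.3, 270.2], [380.0, 268.6], [368.3, 279.9]]
```

move_arm([
  {"x": 0.002,"y": 0,"z": 0.004,"wx": 0,"wy": 0,"wz": 0,"hand": 0.3},
  {"x": 0.002,"y": 0,"z": 0.008,"wx": 0,"wy": 0,"wz": 0,"hand": 0.3},
  {"x": 0.002,"y": 0,"z": 0.011,"wx": 0,"wy": 0,"wz": 0,"hand": 0.3},
  {"x": 0.002,"y": 0,"z": 0.013,"wx": 0,"wy": 0,"wz": 0,"hand": 0.3},
  {"x": 0.002,"y": 0,"z": 0.013,"wx": 0,"wy": 0,"wz": 0,"hand": 0.3},
])

```text
time: 16.55
tool_pos: [0.5789, -0.1454, 0.0121]
tool_rot: [-3.141, -0.001, 1.796]
contact_force: [0.5, 0.0, -3.6]
opening: 0.0626
```

move_arm([
  {"x": 0,"y": 0,"z": 0.001,"wx": 0,"wy": 0,"wz": 0,"hand": 0.3},
  {"x": 0,"y": 0,"z": 0.002,"wx": 0,"wy": 0,"wz": 0,"hand": 0.3},
  {"x": 0,"y": 0,"z": 0.002,"wx": 0,"wy": 0,"wz": 0,"hand": 0.3},
])

```text
time: 16.92
tool_pos: [0.5792, -0.1455, 0.0108]
tool_rot: [-3.141, -0.0, 1.796]
contact_force: [-0.4, -0.4, 3.8]
opening: 0.0628
```

Touchdown felt, so I'll release and lift.

move_arm([
  {"x": 0,"y": 0,"z": 0,"wx": 0,"wy": 0,"wz": 0,"hand": 0.75},
  {"x": 0,"y": 0,"z": 0,"wx": 0,"wy": 0,"wz": 0,"hand": 0.85},
  {"x": 0,"y": 0,"z": 0,"wx": 0,"wy": 0,"wz": 0,"hand": 0.95},
  {"x": 0,"y": 0,"z": 0,"wx": 0,"wy": 0,"wz": 0,"hand": 0.95},
])

```text
time: 17.42
tool_pos: [0.579, -0.1454, 0.0102]
tool_rot: [-3.141, -0.001, 1.796]
contact_force: [-0.0, -0.0, 0.5]
opening: 0.0868
```

move_arm([
  {"x": 0,"y": 0,"z": -0.02,"wx": 0,"wy": 0,"wz": 0,"hand": 0.95},
  {"x": 0,"y": 0,"z": -0.05,"wx": 0,"wy": 0,"wz": 0,"hand": 0.95},
  {"x": 0,"y": 0,"z": -0.1,"wx": 0,"wy": 0,"wz": 0,"hand": 0.95},
  {"x": 0,"y": 0,"z": -0.15,"wx": 0,"wy": 0,"wz": 0,"hand": 0.95},
  {"x": 0,"y": 0,"z": -0.15,"wx": 0,"wy": 0,"wz": 0,"hand": 0.95},
])

```text
time: 18.05
tool_pos: [0.5815, -0.1464, 0.1649]
tool_rot: [3.135, 0.004, 1.796]
contact_force: [0.1, -0.1, -0.1]
opening: 0.0872
```

```bash
python3 - <<'E'
from h import *
print(monitor.observe()["opening"],delta((.536,-.3744,.10),Ro.from_euler("xyz",[np.pi,0,np.radians(169.8)])))
E
```

```text
0.08719344260759274 (array([-0.2118, -0.0957,  0.0652]), array([  0.2 ,   0.46, -66.9 ]))
```

move_arm([
  {"x": -0.053,"y": -0.024,"z": 0.0,"wx": 0,"wy": 0,"wz": -10,"hand": 0.5},
  {"x": -0.106,"y": -0.048,"z": 0.0,"wx": 0,"wy": 0,"wz": -20,"hand": 0.5},
  {"x": -0.159,"y": -0.072,"z": 0.03,"wx": 0,"wy": 0,"wz": -30,"hand": 0.5},
  {"x": -0.2118,"y": -0.0957,"z": 0.065,"wx": 0,"wy": 0,"wz": -40,"hand": 0.5},
  {"x": -0.2118,"y": -0.0957,"z": 0.065,"wx": 0,"wy": 0,"wz": -50,"hand": 0.5},
  {"x": -0.2118,"y": -0.0957,"z": 0.065,"wx": 0,"wy": 0,"wz": -60,"hand": 0.5},
  {"x": -0.2118,"y": -0.0957,"z": 0.065,"wx": 0,"wy": 0,"wz": -66.9,"hand": 0.5},
  {"x": -0.2118,"y": -0.0957,"z": 0.065,"wx": 0,"wy": 0,"wz": -66.9,"hand": 0.5},
])

```text
time: 19.05
tool_pos: [0.5326, -0.3729, 0.0939]
tool_rot: [3.14, -0.002, 2.962]
contact_force: [-0.4, -0.1, -0.4]
opening: 0.0456
```

```bash
python3 - <<'E'
from h import *
T=viewer.read_camera("top")[:,:,::-1].copy(); S=viewer.read_camera("side")[:,:,::-1].copy(); cv2.imwrite("pics/top7.png",T); cv2.imwrite("pics/side7.png",S)
print(delta((.536,-.3744,-.017),Ro.from_euler("xyz",[np.pi,0,np.radians(169.8)])),monitor.observe()["opening"])
h=cv2.cvtColor(T,cv2.COLOR_BGR2HSV)
q=px((h[...,0]>95)&(h[...,0]<125)&(h[...,1]>60),(335,190,375,235)); print("cup top px",len(q),cv2.minEnclosingCircle(q.astype(np.float32)), "expected mouth",proj("top",[.5785,-.1455,.084]))
X=plane("top",q,.084); print(circ(X[np.hypot(*(X[:,:2]-X[:,:2].mean(0)).T)>.02]), X[:,:2].mean(0))
b,g,r=[T[...,i].astype(int) for i in range(3)];X=plane("top",px((r-b>35)&(h[...,2]>120),(338,190,372,230)),.004); d=np.hypot(X[:,0]-.5778,X[:,1]+.1465); print("cup ring px",(abs(d-.042)<.005).sum())
# spoon in side view still unmoved?
H=S.max(2); 
# fingers at spoon: predicted tips in side
s=monitor.observe(); R=Ro.from_euler("xyz",s["tool_rot"]).as_matrix(); print([proj("side",s["tool_pos"]+R@np.array([0,y,-.024]))[0].round(1).tolist() for y in(-.023,.023)])
E
```

```text
(array([-0.0036, -0.001 ,  0.1114]), array([ 0.06, -0.11, -0.15])) 0.04600364346622452
cup top px 349 ((354.6960754394531, 208.813720703125), 10.836209297180176) expected mouth [[354.87187431 207.76241858]]
(array([ 0.57568512, -0.14433659,  0.02575682]), np.float64(0.002606085078474024)) [ 0.57564029 -0.14433925]
cup ring px 133
[[361.7, 335.8], [362.7, 315.5]]
```

The cup stands upright in its ring. The mouth centre is within about 3 mm of the ring centre and the whole ring is visible. Next is the spoon.

move_arm([
  {"x": -0.0036,"y": -0.001,"z": 0.04,"wx": 0,"wy": 0,"wz": 0,"hand": 0.5},
  {"x": -0.0036,"y": -0.001,"z": 0.07,"wx": 0,"wy": 0,"wz": 0,"hand": 0.5},
  {"x": -0.0036,"y": -0.001,"z": 0.09,"wx": 0,"wy": 0,"wz": 0,"hand": 0.5},
  {"x": -0.0036,"y": -0.001,"z": 0.1,"wx": 0,"wy": 0,"wz": 0,"hand": 0.5},
  {"x": -0.0036,"y": -0.001,"z": 0.106,"wx": 0,"wy": 0,"wz": 0,"hand": 0.5},
  {"x": -0.0036,"y": -0.001,"z": 0.11,"wx": 0,"wy": 0,"wz": 0,"hand": 0.5},
  {"x": -0.0036,"y": -0.001,"z": 0.11,"wx": 0,"wy": 0,"wz": 0,"hand": 0.5},
])

```text
time: 20.02
tool_pos: [0.5365, -0.375, -0.0145]
tool_rot: [3.142, -0.0, 2.963]
contact_force: [0.8, 0.7, -0.0]
opening: 0.0458
```

move_arm([
  {"x": 0,"y": 0,"z": 0.0015,"wx": 0,"wy": 0,"wz": 0,"hand": 0.5},
  {"x": 0,"y": 0,"z": 0.0015,"wx": 0,"wy": 0,"wz": 0,"hand": 0.3},
  {"x": 0,"y": 0,"z": 0.0015,"wx": 0,"wy": 0,"wz": 0,"hand": 0.15},
  {"x": 0,"y": 0,"z": 0.0015,"wx": 0,"wy": 0,"wz": 0,"hand": 0},
  {"x": 0,"y": 0,"z": 0.0015,"wx": 0,"wy": 0,"wz": 0,"hand": 0},
  {"x": 0,"y": 0,"z": 0.0015,"wx": 0,"wy": 0,"wz": 0,"hand": 0},
], grip_force=20)

```text
time: 20.78
tool_pos: [0.5364, -0.3748, -0.0163]
tool_rot: [3.141, -0.001, 2.963]
contact_force: [-0.2, -0.0, 0.4]
opening: 0.0117
```

move_arm([
  {"x": 0,"y": 0,"z": -0.01,"wx": 0,"wy": 0,"wz": 0,"hand": 0},
  {"x": 0,"y": 0,"z": -0.03,"wx": 0,"wy": 0,"wz": 0,"hand": 0},
  {"x": 0,"y": 0,"z": -0.07,"wx": 0,"wy": 0,"wz": 0,"hand": 0},
  {"x": 0,"y": 0,"z": -0.11,"wx": 0,"wy": 0,"wz": 0,"hand": 0},
  {"x": 0,"y": 0,"z": -0.16,"wx": 0,"wy": 0,"wz": 0,"hand": 0},
  {"x": 0,"y": 0,"z": -0.17,"wx": 0,"wy": 0,"wz": 0,"hand": 0},
  {"x": 0,"y": 0,"z": -0.17,"wx": 0,"wy": 0,"wz": 0,"hand": 0},
])

```text
time: 21.65
tool_pos: [0.5365, -0.3749, 0.1543]
tool_rot: [-3.141, 0.0, 2.963]
contact_force: [-0.8, 0.0, -1.7]
opening: 0.0117
```

```bash
python3 - <<'E'
from h import *
print(monitor.observe()["opening"],monitor.observe()["contact_force"])
th=[]
for n,bx in(("top",(236,170,263,250)),("side",(300,170,390,196))):
    I=cv2.imread(f"pics/{n}0.png").astype(int); m=(I[...,2]-I[...,0]>35)&(I.max(2)>120)
    X=plane(n,px(m,bx),.004)[:,:2]; k=(X[:,0]>.495)&(X[:,0]<.605); X=X[k]; mid=np.median(X[:,1])
    f=[np.polyfit(X[s,0],X[s,1],1) for s in(X[:,1]>mid,X[:,1]<mid)]; p=np.mean(f,0); print(n,"deg",np.degrees(np.arctan(p[0])),[np.degrees(np.arctan(a[0])).round(2) for a in f],"y at .494,.646",np.polyval(p,[.494,.646])); th.append(p)
p=np.mean(th,0); t=np.arctan(p[0]); b=np.array([.6462,np.polyval(p,.6462)]); tcp=b-.0562*np.array([np.cos(t),np.sin(t)])
print("bowl",b,"deg",np.degrees(t),"tcp",tcp)
print(delta((*tcp,.15),Ro.from_euler("xyz",[np.pi,0,np.pi+t])))
E
```

```text
0.01170389970464613 [-0.80238866  0.00949129 -1.71906184]
top deg 1.6299563395025138 [np.float64(2.52), np.float64(0.74)] y at .494,.646 [0.17136469 0.17568997]
side deg 0.2971602950520972 [np.float64(0.37), np.float64(0.22)] y at .494,.646 [0.17418116 0.1749695 ]
bowl [0.6462    0.1753331] deg 0.963688688053609 tcp [0.59000795 0.17438789]
(array([0.0447, 0.5501, 0.0042]), array([-1.000e-02,  1.000e-02, -1.117e+01]))
```

move_arm([
  {"x": 0.003,"y": 0.04,"z": 0,"wx": 0,"wy": 0,"wz": -1,"hand": 0},
  {"x": 0.007,"y": 0.09,"z": 0,"wx": 0,"wy": 0,"wz": -3,"hand": 0},
  {"x": 0.012,"y": 0.145,"z": 0,"wx": 0,"wy": 0,"wz": -5,"hand": 0},
  {"x": 0.016,"y": 0.2,"z": 0,"wx": 0,"wy": 0,"wz": -7,"hand": 0},
  {"x": 0.021,"y": 0.255,"z": 0,"wx": 0,"wy": 0,"wz": -9,"hand": 0},
  {"x": 0.025,"y": 0.31,"z": 0,"wx": 0,"wy": 0,"wz": -11.2,"hand": 0},
  {"x": 0.03,"y": 0.365,"z": 0,"wx": 0,"wy": 0,"wz": -11.2,"hand": 0},
  {"x": 0.034,"y": 0.42,"z": 0,"wx": 0,"wy": 0,"wz": -11.2,"hand": 0},
])

```text
time: 22.65
tool_pos: [0.5762, 0.0463, 0.1517]
tool_rot: [3.141, -0.005, -3.124]
contact_force: [1.2, -0.4, -1.0]
opening: 0.0111
```

```bash
python3 - <<'E'
from h import *
print(delta((.590,.1745,.08),Ro.from_euler("xyz",[np.pi,0,np.radians(180.96)])),monitor.observe()["opening"])
E
```

```text
(array([-0.0164,  0.1279,  0.0718]), array([ 0.04, -0.26,  0.03])) 0.011134464002698187
```

move_arm([
  {"x": -0.008,"y": 0.05,"z": 0,"wx": 0,"wy": 0,"wz": 0,"hand": 0},
  {"x": -0.013,"y": 0.1,"z": 0,"wx": 0,"wy": 0,"wz": 0,"hand": 0},
  {"x": -0.0164,"y": 0.128,"z": 0.03,"wx": 0,"wy": -0.2,"wz": 0,"hand": 0},
  {"x": -0.0164,"y": 0.128,"z": 0.06,"wx": 0,"wy": -0.2,"wz": 0,"hand": 0},
  {"x": -0.0164,"y": 0.128,"z": 0.09,"wx": 0,"wy": -0.2,"wz": 0,"hand": 0},
  {"x": -0.0164,"y": 0.128,"z": 0.12,"wx": 0,"wy": -0.2,"wz": 0,"hand": 0},
  {"x": -0.0164,"y": 0.128,"z": 0.135,"wx": 0,"wy": -0.2,"wz": 0,"hand": 0},
  {"x": -0.0164,"y": 0.128,"z": 0.135,"wx": 0,"wy": -0.2,"wz": 0,"hand": 0},
])

```text
time: 23.65
tool_pos: [0.5902, 0.1725, 0.0171]
tool_rot: [-3.142, -0.001, -3.124]
contact_force: [0.0, -0.3, -1.7]
opening: 0.0116
```

```bash
python3 - <<'E'
from h import *
print(delta((.590,.1745,-.016),Ro.from_euler("xyz",[np.pi,0,np.radians(180.96)])),monitor.observe()["opening"],monitor.observe()["contact_force"])
S=viewer.read_camera("side")[:,:,::-1]; g=S.astype(int); H=cv2.cvtColor(S,cv2.COLOR_BGR2HSV)
for v in range(160,198): print(v,"".join("o" if g[v,u,2]-g[v,u,0]>35 and H[v,u,2]>110 else "#@%*+=-. "[min(8,H[v,u,2]//24)] for u in range(304,394)))
print(proj("side",[[.6462,.1753,.015+.029-.010],[.494,.1728,.02]]))
E
```

```text
(array([0.0002, 0.002 , 0.0331]), array([-0.  , -0.06,  0.02])) 0.011558920760505237 [ 0.04283481 -0.32938471 -1.72285684]
160 ..........-...----.------..-----------==+%@%%%%%%%%%%%%%%%@%%%%%%%%%@@@@+..--.----.--.--.-
161 .........-------..---------------------.-*@@%%%%@@%@@@@@@@@@@@@@@@@@@@@@=..---.---..-..-..
162 ....-...-------------------------------.-*@@@@@@@@@@@@@@@@@@@@@@@@@@@@@%=-................
163 ..---------------------------------------*@@@@@@@@@@@@@@@@@@@@%%%%%%%%%%=-..-....---------
164 -----------------------------------++++++%%@@%%%%%%%%%%%%%%*************=---======+++=o+++
165 ------------------------++++++++++++++++********************************==++**************
166 -----------------------+++++++++++******%******************************+++++**%%%%%%%%%%%%
167 --------------====+++++******%%%%%%%%%%%%*************************%%%**+=++++*%%%%%%%%%%%%
168 ++o+++++****+**%%%%%%%%%%%%%%%%%%%%%%%%%%***%%********************%@%**+==+++=*@%%@%@@@@@%
169 **********%%%%%%%%%%%%%%%%%%%%%%%***+******%%%*********************%***+==++++*%%%%%%%@%%%
170 %%%%%%%%%%%%%%%%%%%%%%%
[... 1991 characters left out ...]
================++++***********+*******+------..------....-.------.-.--
192 .................===========++++++++++++*****************+----------------.---.--.-..----.
193 ..................=======+++++++++++++++****************+--------.-----.----.----....--...
194 ..................=+++++++++++++++++++++****************+------------.-----.---.-...-.---.
195 ..................=+++++++++++++++++++++******++++++*+***+++===-----------.--..-.-.-.--...
196 ..................-+++++++++++++++++++++++++**+********+++++++++=-------..-------.-----.-.
197 ................--=++++++++++++++++++++++********+*****+++++++++-----..--.--.------..-...-
[[373.69816246 173.2923347 ]
 [315.45024426 180.94781349]]
```

move_arm([
  {"x": 0,"y": 0.002,"z": 0.012,"wx": 0,"wy": 0,"wz": 0,"hand": 0},
  {"x": 0,"y": 0.002,"z": 0.02,"wx": 0,"wy": 0,"wz": 0,"hand": 0},
  {"x": 0,"y": 0.002,"z": 0.026,"wx": 0,"wy": 0,"wz": 0,"hand": 0},
  {"x": 0,"y": 0.002,"z": 0.03,"wx": 0,"wy": 0,"wz": 0,"hand": 0},
  {"x": 0,"y": 0.002,"z": 0.032,"wx": 0,"wy": 0,"wz": 0,"hand": 0},
  {"x": 0,"y": 0.002,"z": 0.032,"wx": 0,"wy": 0,"wz": 0,"hand": 0},
])

```text
time: 24.45
tool_pos: [0.5916, 0.1748, -0.0131]
tool_rot: [3.141, 0.003, -3.124]
contact_force: [-0.1, -0.4, -0.9]
opening: 0.0115
```

move_arm([
  {"x": 0,"y": 0,"z": 0.001,"wx": 0,"wy": 0,"wz": 0,"hand": 0},
  {"x": 0,"y": 0,"z": 0.001,"wx": 0,"wy": 0,"wz": 0,"hand": 0},
])

```text
time: 24.7
tool_pos: [0.5916, 0.1748, -0.014]
tool_rot: [3.141, 0.003, -3.124]
contact_force: [-0.2, 1.2, -0.8]
opening: 0.0116
```

move_arm([
  {"x": 0,"y": 0,"z": 0.001,"wx": 0,"wy": 0,"wz": 0,"hand": 0},
  {"x": 0,"y": 0,"z": 0.001,"wx": 0,"wy": 0,"wz": 0,"hand": 0},
])

```text
time: 24.95
tool_pos: [0.5916, 0.1748, -0.0152]
tool_rot: [3.141, 0.003, -3.124]
contact_force: [0.6, 0.1, 0.0]
opening: 0.0115
```

move_arm([
  {"x": 0,"y": 0,"z": 0.0008,"wx": 0,"wy": 0,"wz": 0,"hand": 0},
  {"x": 0,"y": 0,"z": 0.0008,"wx": 0,"wy": 0,"wz": 0,"hand": 0},
])

```text
time: 25.2
tool_pos: [0.5916, 0.1748, -0.016]
tool_rot: [3.141, 0.003, -3.124]
contact_force: [0.2, -0.0, -1.0]
opening: 0.0115
```

move_arm([
  {"x": 0,"y": 0,"z": 0.0008,"wx": 0,"wy": 0,"wz": 0,"hand": 0},
  {"x": 0,"y": 0,"z": 0.0008,"wx": 0,"wy": 0,"wz": 0,"hand": 0},
])

```text
time: 25.45
tool_pos: [0.5917, 0.1748, -0.0163]
tool_rot: [3.141, 0.003, -3.124]
contact_force: [-0.7, -0.4, 3.3]
opening: 0.0116
```

Touchdown at 3.3 N. I'll open a little, then lift straight up.

move_arm([
  {"x": 0,"y": 0,"z": 0,"wx": 0,"wy": 0,"wz": 0,"hand": 0.2},
  {"x": 0,"y": 0,"z": 0,"wx": 0,"wy": 0,"wz": 0,"hand": 0.3},
  {"x": 0,"y": 0,"z": 0,"wx": 0,"wy": 0,"wz": 0,"hand": 0.35},
  {"x": 0,"y": 0,"z": -0.01,"wx": 0,"wy": 0,"wz": 0,"hand": 0.35},
  {"x": 0,"y": 0,"z": -0.03,"wx": 0,"wy": 0,"wz": 0,"hand": 0.35},
  {"x": 0,"y": 0,"z": -0.08,"wx": 0,"wy": 0,"wz": 0,"hand": 0.35},
  {"x": 0,"y": 0,"z": -0.14,"wx": 0,"wy": 0,"wz": 0,"hand": 0.35},
  {"x": 0,"y": 0,"z": -0.2,"wx": 0,"wy": 0,"wz": 0,"hand": 0.35},
])

```text
time: 26.45
tool_pos: [0.5908, 0.1747, 0.1859]
tool_rot: [3.141, 0.003, -3.124]
contact_force: [-0.1, 0.0, -0.3]
opening: 0.0321
```

move_arm([
  {"x": 0.05,"y": 0,"z": -0.02,"wx": 0,"wy": 0,"wz": 0,"hand": 0.35},
  {"x": 0.1,"y": 0.03,"z": -0.04,"wx": 0,"wy": 0,"wz": 0,"hand": 0.35},
  {"x": 0.15,"y": 0.08,"z": -0.05,"wx": 0,"wy": 0,"wz": 0,"hand": 0.35},
  {"x": 0.2,"y": 0.14,"z": -0.05,"wx": 0,"wy": 0,"wz": 0,"hand": 0.35},
  {"x": 0.23,"y": 0.2,"z": -0.05,"wx": 0,"wy": 0,"wz": 0,"hand": 0.35},
  {"x": 0.25,"y": 0.25,"z": -0.05,"wx": 0,"wy": 0,"wz": 0,"hand": 0.35},
  {"x": 0.25,"y": 0.28,"z": -0.05,"wx": 0,"wy": 0,"wz": 0,"hand": 0.35},
  {"x": 0.25,"y": 0.28,"z": -0.05,"wx": 0,"wy": 0,"wz": 0,"hand": 0.35},
])

```text
time: 27.45
tool_pos: [0.3346, 0.4529, 0.233]
tool_rot: [3.14, 0.003, -3.12]
contact_force: [-0.4, 0.8, -0.8]
opening: 0.032
```

```bash
python3 - <<'E'
from h import *
s=monitor.observe(); print(s["tool_pos"],s["time"],np.abs(s["qvel"]).max())
T=viewer.read_camera("top")[:,:,::-1].copy(); S=viewer.read_camera("side")[:,:,::-1].copy(); cv2.imwrite("pics/topF.png",T); cv2.imwrite("pics/sideF.png",S)
a=cv2.resize(T[145:275,222:382],(738,600),interpolation=cv2.INTER_CUBIC)
a=cv2.resize(T[145:275,222:382],(400,325),interpolation=cv2.INTER_CUBIC); b=cv2.resize(S[150:300,275:445],(400,353),interpolation=cv2.INTER_CUBIC)[:325]
c=cv2.resize(T[165:255,230:300],(214,275),interpolation=cv2.INTER_CUBIC); d=cv2.resize(S[160:200,295:395],(586,234),interpolation=cv2.INTER_CUBIC); d=np.vstack([d,np.zeros((41,586,3),np.uint8)])
cv2.imwrite("pics/final.png",np.vstack([np.hstack([a,b]),np.hstack([c,d])]))
E
```

```text
[0.33462683 0.45287917 0.23296855] 27.45 0.05931559104148889
```

View pics/final.png

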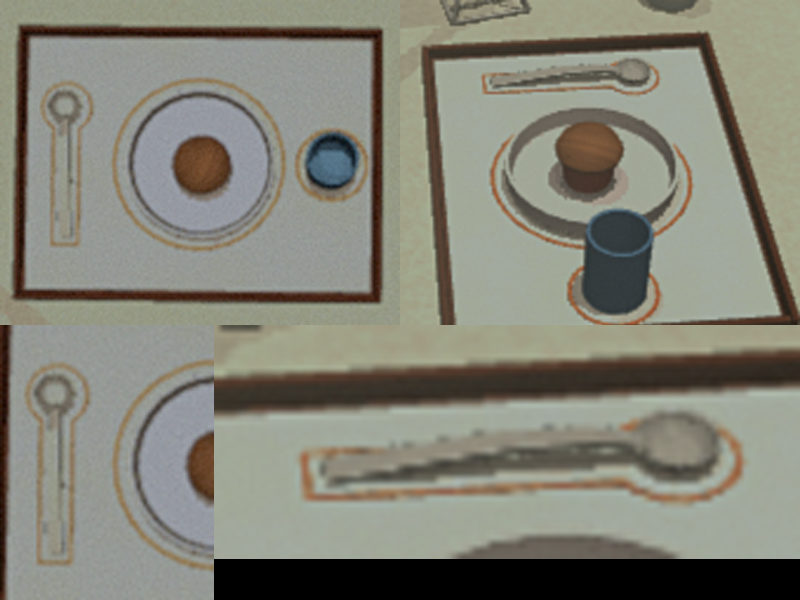

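The last picture shows all three things in place. The plate is at (201,164) in its ring at (200,163), with the muffin standing near its middle. The cup is upright inside the small ring at (330,162). The spoon lies inside its outline, with its bowl at (56,395) in the enlarged crop and the drawn bowl at (57,394).

```bash
python3 -c "
from cell import robot
print(robot.hand_in())"
```

```text
the job is handed in; nothing more can be done
None
```

The tray is laid in the order asked and handed in at about 27.5 s.

- **Plate:** I towed it from inside its wall with shut fingertips until it sat concentric with its ring, to about 1 mm. The muffin stayed on it, standing near its middle.
- **Cup:** I drew the blue cup out of the stand along its axis, stood it upright and set it down on felt contact (about 4 N). The last picture shows it upright inside the small ring. Just after release its mouth measured within about 3 mm of the ring centre.
- **Spoon:** I set the larger spoon down on felt contact (about 3 N), with its bowl on the drawn bowl and its handle inside the outline.
- **Left alone:** I never reached for the carafe, honey jar, sugar caddy, red cup or small spoon. The last picture did not show all of them, so that is not checked by eye.

**Disagreements:**
- The real fingertips ended about 24 mm short of the reported TCP along the tool axis. I found this by touching the plate's floor (35 N at most on the wrist, with the fingertips pressing down on the plate) and confirmed it in a later silhouette check. My first estimate from the side view was 37 mm. I corrected for the 24 mm in every later move.
- The top and side cameras differed by 2–3 mm, which is well inside the margins of the outlines.

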